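Fill up a spring-loaded filter-cassette magazine

TASK

Fill up the filter magazine with the two large filter cassettes from the steel tray, one after the other: set each one level between the guide rods of the magazine (its head may stand higher or lower), then press it straight down past the two spring catches until they have snapped shut over it and it stays down by itself. Press slowly and only as hard as it takes, above all on the last one, where the full magazine has next to no travel left; leave the small cassette in the tray and do not disturb anything else on the bench.

Things in the scene. Friction and masses are not known exactly. Their poses are not given: they have to be found in the camera images.
- magazine: Fixed loading stand with the filter magazine of an air sampler: aluminium base 160 x 120 mm, two 162 mm posts at x +-66 mm, and between them the head: a column of white cassettes in four guide rods with two spring catches on top, at +x and -x (within 56 mm of the axis). Origin: on the bench under the column's axis; z up. Three cassettes are loaded; there is room for exactly two more.
- rod_foot (a point): Point on the column's axis, 4 mm above the bench, fixed to the base; axes as the magazine. The guide rods (6 mm thick) stand at x +-21, y +-23.5 mm from this axis, leave a cassette 1.5 mm of play and flare outward by 4.5 mm over their top 10 mm. On the +y and -y sides the head is open between the rods (36 mm wide): the fingers that hold a cassette belong there.
- base_front (a point): Point on the top of the base plate, 8 mm above the bench and 50 mm from the axis towards the magazine's -x. The head above is clamped to the posts at a height that differs each time and is not reported: the flat underside of the catches is 135 to 165 mm above the bench, their tops 17.5 mm and the rod tops 27 mm higher. Find the height by sight or by touch.
- column (a joint): How far the column is pressed down (m). 0: the top loaded cassette is up against the underside of the catches. One caught cassette leaves it at 0.012, two at 0.024; at 0.026 it meets a stiff buffer (8 N/mm): only 2 mm is left after the last cassette is caught. Its spring pushes up with 3 to 6 N, the catches add 2 to 8 N as a cassette passes. Over 30 N on a cassette in the magazine breaks it.
- cass_a_centre (a point): Centre (6 mm above its underside) of a large filter cassette: a flat round white disc, 54 mm across, 12 mm thick, about 26 g, with a flat aluminium cover on top; z is its axis. Grip it on any diameter. Set between the rods it rests on the sloping catches, its underside 10 mm above their flat underside; press its middle with closed fingers at 10 to 15 mm/s until its top is below them, and stop at 13 to 15 N.
- cass_b_centre (a point): Centre of the second large filter cassette, just like the first. Either may go in first.
- cass_small_centre (a point): Centre of a smaller cassette (40 mm across, 12 mm thick) that lies in the tray with the two large ones. It does not belong in this magazine: leave it.
- tray: Shallow fixed steel tray, 150 mm (x) by 276 mm (y), rim 11 mm high, floor 3 mm above the bench. Origin: under its middle. The three cassettes lie in a row along its y axis, about 80 mm apart, in any order; across the row (along its x) there are some 35 mm or more free on both sides of a large cassette.

How it is judged:
On the way, in this order (a step that is already met when the one before it is completed fails the run):
1. one large cassette is pressed in below the catches while the other is still outside the magazine (((value of joint column above 0.0115 m and horizontal distance between cass_a_centre and magazine below 0.0035 m and angle between cass_a_centre's own z axis and vertical below 0.06 rad and horizontal distance between cass_b_centre and magazine above 0.06 m) or (value of joint column above 0.0115 m and horizontal distance between cass_b_centre and magazine below 0.0035 m and angle between cass_b_centre's own z axis and vertical below 0.06 rad and horizontal distance between cass_a_centre and magazine above 0.06 m))), for 0.2 s.
2. both large cassettes are pressed in below the catches (value of joint column above 0.0232 m and horizontal distance between each of cass_a_centre, cass_b_centre and magazine below 0.0035 m and angle between each of cass_a_centre, cass_b_centre's own z axis and vertical below 0.06 rad), for 0.2 s.
At the end, for the whole second after the job is handed in: Both large cassettes are in the magazine, one on the other, caught under the catches so that the column stays pressed down by itself by two cassettes (24 mm, -0.8 to +1.5 mm); each within 3.5 mm of the column's axis, level within 0.06 rad and at rest (all of step 2 and value of joint column below 0.0255 m and linear speed of each of cass_a, cass_b below 0.01 m/s); the robot touches nothing.
It fails at once if a large cassette was forced: more than 30 N between it and the magazine (contact force between magazine and cass_a above 30 N or contact force between magazine and cass_b above 30 N).
It fails at once if the small cassette was moved by more than 25 mm (distance of cass_small_centre from where it was at the start of the episode above 0.025 m).
It fails at once if something else on the bench was moved by more than 30 mm (distance of any of forceps, dishes, reagent, beaker, flask, wash_bottle, marker from where it was at the start of the episode above 0.03 m).
It also fails if it takes over 72 s, if anything falls off the work surface, if the arm or the gripper's body presses on something with over 40 N, if the wrist force passes 120 N, or if a joint passes its speed limit or range.

ROBOT

A 6-joint arm with a two-finger parallel gripper is mounted at the origin on the work surface. World frame = base frame: x ahead of the robot, y to its left, z up, the work surface at z = 0. Lengths are in m, angles in rad, forces in N, time in s.
With the tool pointing down it reaches from about 0.35 to 0.775 m from the base axis. Payload 5.5 kg.
Tool frame: the origin (TCP) lies at the very end of the fingers, on their centre line; the grasp point (between the pads) lies 19 mm behind it; z points along the fingers, y is the direction in which the jaws open and shut (so a half turn about z gives the same grasp; the last joint's range is limited). The gripper opens to 85 mm and grips with 20 to 120 N. Pads are 22 mm wide; open, the fingers measure 114 mm over their backs; the gripper's body (76 mm by 85 mm) begins 54 mm behind the grasp point. The pads swing forward as they close: fully open they stand 13 mm farther back than shut.
Start: joints at [1.079, 0.313, 0.046, 1.304, 0, 1.431], TCP at [0.198, 0.54, 0.231] pointing down, gripper open.
Joint ranges: [-2.76, 2.76], [-0.86, 1.69], [-1.03, 1.26], [-2.2, 2.34], [-1.47, 1.5], [-3.14, 3.14]. Speed limits (rad/s): [2.57, 2.57, 3.14, 3.14, 3.14, 3.14].

INTERFACE

Orientations are given as a unit quaternion [x, y, z, w].
In Python, from workcell import bot gives the robot as it stands.
- The arm moves only by the shell command python3 -m crank 'ROWS' [OPENING] [FORCE]. ROWS is JSON, one flat list of numbers, 4 for each row, row after row: the shift along the tool's x, y, z in mm, then the turn about the tool's z in degrees. A call has 1 to 8 rows; each row is the pose to reach, as a shift and turn from the pose measured when the call began, along the tool's axes at that moment; what a row does not reach only later rows make up. A row lasts 1/12 s, in which the tool goes at most 41.7 mm and 7.16 degrees, less where a joint would pass 70% of its speed; a pose out of reach is approached as far as the arm can. A call with a gripper value outside its range is refused whole. OPENING is the opening, from -1 (shut) to 1 (fully open), set as the call begins (- or left out, the last holds). The fingers move at their own pace and stop on an object; FORCE is the grip in N (left out, the last holds). Time passes only in rows, so rows that repeat a pose let the fingers close. It gives the time, the measured TCP pose, the force and the opening at its end, in the units of the state.
- bot.observe(): the state, without advancing time (a new reading comes with each control period).
- bot.grab_frame(name): name is "scene" or "side" or "wrist"; returns the picture (400x640x3 uint8, red, green, blue); there is no depth.
- bot.camera_info(name): a dict with "mtx" (3x3 intrinsics, pixels), "R" (3x3) and "t" (3): a world point X has camera coordinates R X + t. Camera axes: x right, y down, z forward; pixel columns grow to the right and rows downward; lengths in m; the calibration is good to about 2 mm. A picture is of the moment at which its call begins: read the wrist's pose just before it. camera_info takes no time and is no camera call; for the wrist camera it gives the pose at the moment of the call.
- bot.job_done(): hands the job in, once; it reports no verdict.
The state is a dict: "time_s": time; "joints": joint angles; "joint_vel": joint speeds; "tau": joint torques, N m; "eef_pos": TCP position; "tool_rot": TCP orientation; "contact_force": force on the tool from outside, world axes, zero at the start; "wrist_torque": the same for the moment, N m; "gripper_width": opening from 0.0 (shut) to 1.0 (fully open).
Only numpy, scipy, OpenCV 4.12 (cv2) and the standard library are available. Lean on these libraries where they do the work, as an engineer would, in place of code of your own. Each camera call takes 0.05 s, during which the arm holds its last target.

## Working session

There is one attempt and no reset: what is moved stays moved. The work goes in short steps, Python scripts to look and compute and a shell command to move; the robot and the scene stay as the last step left them, time stands still between calls to the robot, and variables do not carry over. Pictures are saved under pics/ and viewed, and the job is handed in when it is done.

```bash
ls; mkdir -p pics; cat > h.py <<'E'
import numpy as np, cv2, json
from workcell import bot
def snap(n,f):
    i=bot.camera_info(n); im=bot.grab_frame(n); cv2.imwrite('pics/'+f+'.png',cv2.cvtColor(im,cv2.COLOR_RGB2BGR))
    np.savez('pics/'+f+'.npz',mtx=i['mtx'],R=i['R'],t=i['t']); return im
def load(f):
    d=np.load('pics/'+f+'.npz'); return d['mtx'],d['R'],d['t']
def ray(f,p):
    K,R,t=load(f); c=-R.T@t; d=R.T@np.linalg.solve(K,[p[0],p[1],1]); return c,d/np.linalg.norm(d)
def atz(f,p,z):
    c,d=ray(f,p); return c+d*(z-c[2])/d[2]
def tri(obs):
    A=np.zeros((3,3));b=np.zeros(3)
    for f,p in obs:
        c,d=ray(f,p);P=np.eye(3)-np.outer(d,d);A+=P;b+=P@c
    x=np.linalg.solve(A,b)
    r=[np.linalg.norm((np.eye(3)-np.outer(d,d))@(x-c)) for c,d in (ray(f,p) for f,p in obs)]
    return x,r
def proj(f,X):
    K,R,t=load(f); v=K@(R@np.array(X)+t); return v[:2]/v[2]
E
python3 - <<'E'
from h import *
print(bot.observe())
for n in ['scene','side','wrist']: snap(n,n+'0')
for n in ['scene','side','wrist']:
    K,R,t=load(n+'0'); print(n,K[0,0],K[:2,2],-R.T@t,R[2])
E
```

```text
pics
{'time_s': 0.0, 'joints': array([1.07941130e+00, 3.14007005e-01, 4.49661769e-02, 1.30356638e+00,
       3.08019025e-06, 1.43119400e+00]), 'joint_vel': array([-0.00182363,  0.00125409,  0.00148015,  0.00181323, -0.00062043,
       -0.00042888]), 'tau': array([-7.44056579e-04, -4.80624139e+01,  2.98533994e+01,  1.93473918e-02,
       -4.69340521e-04, -1.13948198e-05]), 'eef_pos': array([0.1978988 , 0.53933608, 0.23039986]), 'tool_rot': array([ 1.74985737e-01,  9.84570552e-01, -8.60274054e-04, -2.82409742e-04]), 'contact_force': array([-0.3549798 , -0.51538008, -0.04837012]), 'wrist_torque': array([-0.00108846,  0.00202506,  0.00499586]), 'gripper_width': 0.9944801997222694}
scene 399.4923464568213 [318.63486284 200.89654269] [1.08395565 0.40091959 0.62097795] [-0.65239223 -0.40829751 -0.6384963 ]
side 387.2020382064297 [320.06292138 200.70275787] [0.40820807 0.49384622 0.56900982] [ 0.1652771  -0.64427675 -0.74672013]
wrist 317.8233496233563 [327.90318989 204.04477651] [0.1225936  0.56867784 0.37327973] [ 0.29505705 -0.11010219 -0.94911477]
```

View pics/scene0.png

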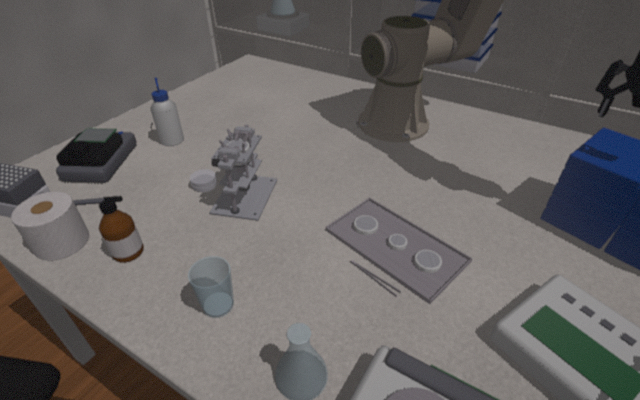

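View pics/side0.png

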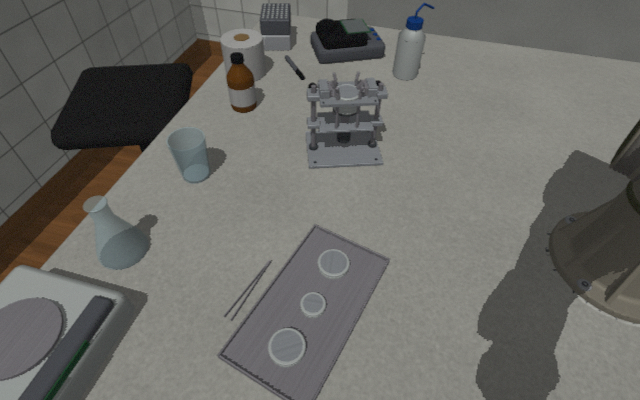

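View pics/wrist0.png

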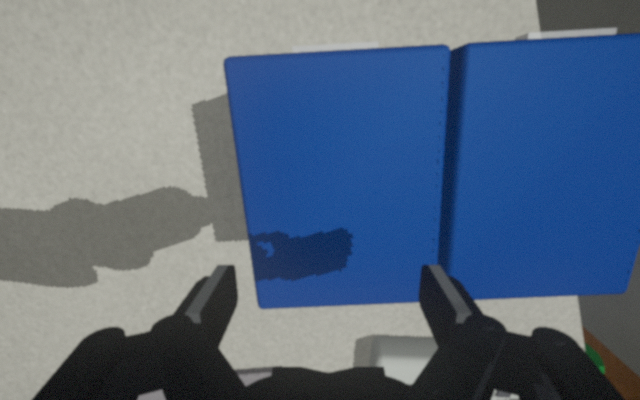

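The scene view shows the tray with cassettes at about (366,225), (398,242; small) and (428,261), and the magazine near (240,170). The side view shows the same cassettes at (333,263), (313,304; small) and (287,347), and the magazine at (345,120). The wrist camera sees only the blue box. I'll enlarge these areas next.

```bash
python3 - <<'E'
from h import *
S=cv2.imread('pics/scene0.png');D=cv2.imread('pics/side0.png')
def crop(im,x0,x1,y0,y1,f): return cv2.resize(im[y0:y1,x0:x1],None,fx=f,fy=f,interpolation=cv2.INTER_CUBIC)
cv2.imwrite('pics/c1.png',crop(D,290,400,60,170,5))
cv2.imwrite('pics/c2.png',crop(S,180,290,115,225,5))
for a,b in [((366,225),(333,263)),((398,242),(313,304)),((428,261),(287,347))]:
    print(tri([('scene0',a),('side0',b)]))
# refined by ellipse fit on bright ring
for n,im,pts in [('scene0',S,[(366,225),(398,242),(428,261)]),('side0',D,[(333,263),(313,304),(287,347)])]:
    for p in pts:
        r=22; g=cv2.cvtColor(im,cv2.COLOR_BGR2GRAY)[p[1]-r:p[1]+r,p[0]-r:p[0]+r]
        g=cv2.resize(g,None,fx=4,fy=4,interpolation=cv2.INTER_CUBIC)
        _,m=cv2.threshold(g,0,255,cv2.THRESH_OTSU)
        cs,_=cv2.findContours(m,cv2.RETR_EXTERNAL,cv2.CHAIN_APPROX_NONE)
        c=max(cs,key=cv2.contourArea);e=cv2.fitEllipse(cv2.convexHull(c))
        print(n,p,np.array(e[0])/4-r-.375+p,np.array(e[1])/4)
E
```

```text
(array([0.47354296, 0.14250368, 0.00879003]), [np.float64(0.0015994194002981578), np.float64(0.0015994194002981296)])
(array([0.48522531, 0.22421939, 0.00872968]), [np.float64(0.0018481731688310419), np.float64(0.0018481731688310525)])
(array([0.50274978, 0.29798135, 0.00762117]), [np.float64(0.0010772306724279185), np.float64(0.0010772306724279842)])
scene0 (366, 225) [366.3500042  223.69846344] [19.27988243 25.27895355]
scene0 (398, 242) [398.21073341 240.80485153] [15.58585548 20.28307724]
scene0 (428, 261) [428.57624054 259.91482353] [21.80749512 28.69902039]
side0 (333, 263) [332.81309509 263.18081284] [29.75270653 31.61968422]
side0 (313, 304) [312.20692444 304.30862427] [25.07707214 25.77048302]
side0 (287, 347) [286.07953835 346.77651978] [36.41846085 38.96985245]
```

View pics/c1.png

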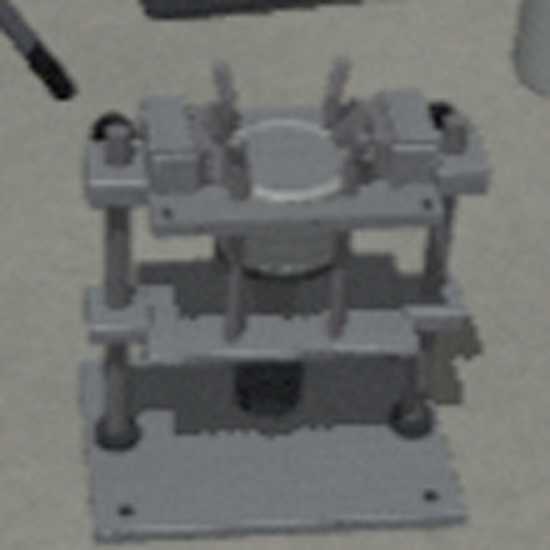

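View pics/c2.png

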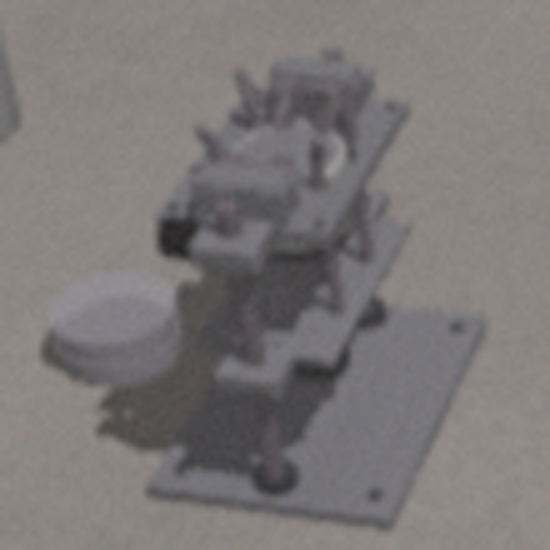

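The base plate's visible front corners are at crop (97,540) and (467,520) in the side view, and (395,525) and (485,320) in the scene view. A dish stands just beyond the magazine on its -y side. The +y side is clear.

```bash
python3 - <<'E'
from h import *
s=lambda x,y:(x/5+180-.4,y/5+115-.4); d=lambda x,y:(x/5+290-.4,y/5+60-.4)
P={}
for n,a,b in [('px',(393,520),(97,532)),('mx',(485,318),(467,514)),('screwpx',(376,495),(125,511)),('screwmx',(458,327),(431,496)),
 ('rodtop_mx_py?',(0,0),(0,0))][:4]:
    P[n]=tri([('scene0',s(*a)),('side0',d(*b))]); print(n,P[n])
a=P['px'][0];b=P['mx'][0];print(np.linalg.norm(a-b),np.degrees(np.arctan2(*(a-b)[1::-1])))
a=atz('side0',d(97,532),.008);b=atz('side0',d(467,514),.008)
print(a,b,np.linalg.norm(a-b),np.degrees(np.arctan2(*(a-b)[1::-1])))
u=(a-b)/np.linalg.norm(a-b); print('centre',(a+b)/2+60e-3*np.array([u[1],-u[0],0]))
a=P['screwpx'][0];b=P['screwmx'][0];u=a-b;u/=np.linalg.norm(u);print('sc',np.linalg.norm(a-b),np.degrees(np.arctan2(u[1],u[0])))
print('ctop mag cassette vs z',[atz('side0',d(293,158),z) for z in (.135,.15,.165)])
for A,B in [((366.35,223.7),(332.81,263.18)),((398.21,240.8),(312.21,304.31)),((428.58,259.9),(286.08,346.8))]:
    print(tri([('scene0',A),('side0',B)]),atz('scene0',A,.015),atz('side0',B,.015))
E
```

```text
px (array([ 0.58137888, -0.07808733,  0.00619656]), [np.float64(0.0012356608885254771), np.float64(0.0012356608885254392)])
mx (array([ 0.43280148, -0.13550229,  0.00518718]), [np.float64(0.0008777152516711138), np.float64(0.0008777152516710276)])
screwpx (array([ 0.57334864, -0.09385473,  0.00731107]), [np.float64(0.0005071074422115558), np.float64(0.0005071074422116322)])
screwmx (array([ 0.44943536, -0.13995991,  0.00781465]), [np.float64(0.0005366831588226608), np.float64(0.0005366831588226506)])
0.15928822786136024 21.128095661210853
[ 0.58089216 -0.07799135  0.008     ] [ 0.43257553 -0.13365804  0.008     ] 0.1584190690347302 20.572285233592357
centre [ 0.52781718 -0.16199847  0.008     ]
sc 0.13221362620822263 20.409036457161744
ctop mag cassette vs z [array([ 0.52867327, -0.18068167,  0.135     ]), array([ 0.52450982, -0.15736902,  0.15      ]), array([ 0.52034637, -0.13405637,  0.165     ])]
(array([0.47327735, 0.14374582, 0.01203778]), [np.float64(0.0005373792594833527), np.float64(0.0005373792594833894)]) [0.47660701 0.14556373 0.015     ] [0.47287932 0.14498405 0.015     ]
(array([0.48566855, 0.22537417, 0.01211363]), [np.float64(0.000640199259265463), np.float64(0.000640199259265519)]) [0.48886262 0.22685365 0.015     ] [0.48520355 0.22606718 0.015     ]
(array([0.50337866, 0.29905859, 0.01172739]), [np.float64(0.0006456199172561437), np.float64(0.0006456199172560498)]) [0.50678207 0.30024189 0.015     ] [0.50275382 0.29953069 0.015     ]
```

```bash
cat >> h.py <<'E'
from scipy.spatial.transform import Rotation as Ro
def st(): 
    o=bot.observe(); R=Ro.from_quat(o['tool_rot']).as_matrix()
    return o,R
def go(pos,yang=None):
    o,R=st(); d=R.T@(np.array(pos)-o['eef_pos'])*1000
    cur=np.degrees(np.arctan2(R[1,1],R[0,1])); turn=0
    if yang is not None: turn=-((yang-cur+90)%180-90)
    print('shift mm',d.round(2),'turn',round(turn,2),'| tilt mrad',(R[:2,2]*1e3).round(1),'yang',cur.round(2),'pos',o['eef_pos'].round(4),'J1,6',np.degrees(o['joints'][[0,5]]).round(1))
def stat():
    o,R=st(); print(round(o['time_s'],2),o['eef_pos'].round(4),'F',o['contact_force'].round(2),'w',round(o['gripper_width'],3))
E
python3 - <<'E'
from h import *
o,R=st(); print('tcp px',proj('wrist0',o['eef_pos']))
for b in (0,.013):
  for s in (-1,1): print(b,s,proj('wrist0',o['eef_pos']-R[:,2]*b+s*R[:,1]*.0425))
K,Rc,t=load('wrist0'); c=-Rc.T@t; print('cam in tool',R.T@(c-o['eef_pos']),R.T@Rc[2])
D=cv2.imread('pics/side0.png')
cv2.imwrite('pics/c3.png',cv2.resize(D[220:400,210:400],None,fx=3,fy=3,interpolation=cv2.INTER_CUBIC))
go([.4735,.1442,.2],-11)
go([.4735,.1442,.2],169)
E
```

```text
tcp px [325.48094402 266.81493175]
0 -1 [241.52080763 266.76547164]
0 1 [409.45842018 266.86440207]
0.013 -1 [234.33116359 280.73974323]
0.013 1 [416.21903079 280.85001835]
cam in tool [ 0.08084137  0.00127259 -0.14265597] [-3.15107446e-01 -3.90806260e-04  9.49055923e-01]
shift mm [-394.87 -276.07   30.91] turn 80.85 | tilt mrad [-0.7 -1.2] yang 69.85 pos [0.198  0.5395 0.2306] J1,6 [61.8 82. ]
shift mm [-394.87 -276.07   30.91] turn 80.85 | tilt mrad [-0.7 -1.2] yang 69.85 pos [0.198  0.5395 0.2306] J1,6 [61.8 82. ]
```

View pics/c3.png

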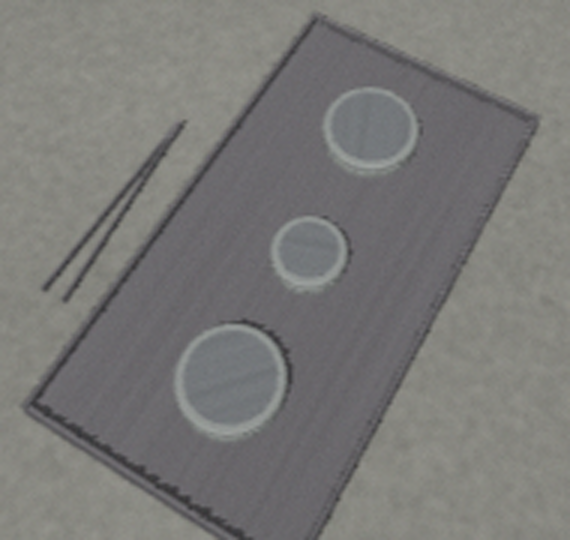

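The crop shows the tray rectangle and three cassettes. The large ones are the top one (370,128 in the crop) and the bottom one (232,380), with the small one between them. The tray yaw of about -11° matches the row of cassettes. I'm moving over the nearer large cassette.

```bash
python3 -m crank '[-32,-22,0,6, -68,-47,0,13, -104,-72,0,20, -140,-97,0,27, -176,-122,0,34, -212,-148,0,41, -248,-174,0,48, -284,-198,0,55]' 1 40; python3 -c "
from h import *
go([.4735,.1442,.2],-11)"
```

```text
time_s: 0.82
eef_pos: [0.3875, 0.2666, 0.2308]
tool_rot: [0.612, 0.791, -0.001, 0.0]
contact_force: [0.4, -0.6, 0.2]
gripper_width: 1.003
shift mm [-139.99   52.59   30.86] turn 25.52 | tilt mrad [-0.8 -1.3] yang 14.52 pos [0.3875 0.2666 0.2308] J1,6 [ 24.8 100.2]
```

```bash
python3 -m crank '[-30,11,0,6, -62,23,0,13, -94,35,0,19, -124,46,10,25.5, -140,52.6,20,25.5, -140,52.6,20,25.5, -140,52.6,20,25.5]' - 40; python3 -c "
from h import *
go([.4735,.1442,.2],-11)
snap('wrist','w1');o,R=st();print(o['eef_pos'])
for p in ([.4735,.1442,.015],[.503,.299,.015],[.4855,.2255,.015]): print(proj('w1',p))"
```

```text
time_s: 1.4
eef_pos: [0.4731, 0.1434, 0.21]
tool_rot: [0.772, 0.635, -0.002, -0.001]
contact_force: [0.1, -0.3, 0.3]
gripper_width: 1.003
shift mm [ 0.86  0.23 10.02] turn -0.1 | tilt mrad [-3.2 -1.2] yang -11.1 pos [0.4731 0.1434 0.21  ] J1,6 [  7.6 108.7]
[0.47296912 0.14419032 0.21058059]
[328.22434535 176.8963038 ]
[327.4305421   11.92298146]
[324.43450729  97.37431745]
```

View pics/w1.png

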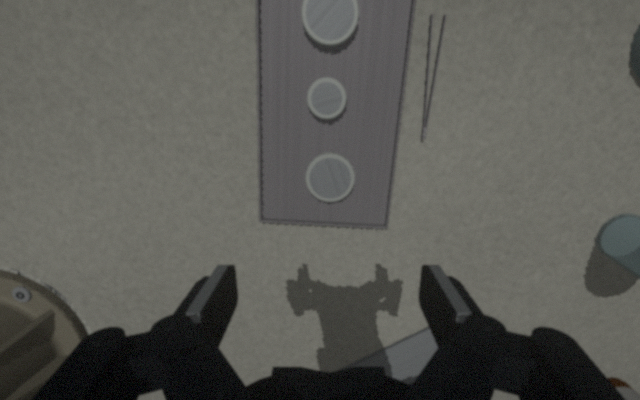

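The wrist view shows the target cassette at (330,178), the small one at (327,98) and the other large one at (331,15). All are within a few pixels of the predictions. The forceps lie to the right of the tray. Next I'll refine the fit.

```bash
cat >> h.py <<'E'
def fit(f,p,r=30,thr=None,up=4):
    im=cv2.imread('pics/'+f+'.png');p=np.array(p,int)
    x0,y0=max(p[0]-r,0),max(p[1]-r,0)
    g=cv2.cvtColor(im,cv2.COLOR_BGR2GRAY)[y0:p[1]+r,x0:p[0]+r]
    g=cv2.resize(g,None,fx=up,fy=up,interpolation=cv2.INTER_CUBIC)
    t,m=cv2.threshold(g,thr or 0,255,cv2.THRESH_BINARY if thr else cv2.THRESH_OTSU)
    cs,_=cv2.findContours(m,cv2.RETR_EXTERNAL,cv2.CHAIN_APPROX_NONE)
    e=cv2.fitEllipse(cv2.convexHull(max(cs,key=cv2.contourArea)))
    return np.array(e[0])/up+[x0,y0]-.5+.5/up,np.array(e[1])/up,t
E
python3 - <<'E'
from h import *
for n,w,A,B in [('near',(330,178),(366.35,223.7),(332.81,263.18)),('small',(327,98),(398.21,240.8),(312.21,304.31)),('far',(331,15),(428.58,259.9),(286.08,346.8))]:
    e,ax,t=fit('w1',w,28 if n!='small' else 24); print(n,e,ax,t)
    print(' wrist+side',tri([('w1',e),('side0',B)]),'\n all',tri([('w1',e),('scene0',A),('side0',B)]),' at15',atz('w1',e,.014))
im=cv2.imread('pics/w1.png')
# tray edges direction
a,b=atz('w1',(262,60),.011),atz('w1',(263,219),.011);print('tray y ang',np.degrees(np.arctan2(*(a-b)[1::-1])))
a,b=atz('w1',(410,40),.011),atz('w1',(386,226),.011);print('tray y ang',np.degrees(np.arctan2(*(a-b)[1::-1])))
E
```

```text
near [329.64930916 176.68775177] [48.2063942  49.11221313] 102.0
 wrist+side (array([0.47411271, 0.14283678, 0.01097982]), [np.float64(0.0008455500590642817), np.float64(0.0008455500590643007)]) 
 all (array([0.47400346, 0.14379852, 0.01243415]), [np.float64(0.000991967837384643), np.float64(0.0006495124663211361), np.float64(0.0009183896925712537)])  at15 [0.47502415 0.14389424 0.014     ]
small [326.09568024  96.75980759] [40.19606781 41.99473953] 97.0
 wrist+side (array([0.48634458, 0.22549346, 0.01325212]), [np.float64(0.0009381264022641837), np.float64(0.0009381264022641979)]) 
 all (array([0.48638492, 0.22564332, 0.01267504]), [np.float64(0.0008630750085645303), np.float64(0.0005228308812429728), np.float64(0.0010900383920889787)])  at15 [0.48724862 0.22575858 0.014     ]
far [330.28026581  10.90432549] [59.40104294 66.00174713] 92.0
 wrist+side (array([0.50442128, 0.29928909, 0.01358825]), [np.float64(0.0014417235859827506), np.float64(0.0014417235859827359)]) 
 all (array([0.50452654, 0.29946385, 0.01283693]), [np.float64(0.0013727150479842503), np.float64(0.0004238673760151079), np.float64(0.0015648207053086957)])  at15 [0.50581163 0.29952789 0.014     ]
tray y ang 75.55695828748203
tray y ang 75.39533922757259
```

```bash
python3 -c "
from h import *
go([.4742,.1438,.07],-13)"; python3 -m crank '[1,-1,20,1, 1,-1,55,2, 1,-1,90,2, 1,-1,125,2, 1,-1,138,2, 1,-1,138,2]' 0.55 40; python3 -c "
from h import *
snap('wrist','w2');go([.4742,.1438,.07],-13);print(proj('w2',[.4742,.1438,.015]));stat()"
```

```text
shift mm [6.0000e-02 1.5800e+00 1.4058e+02] turn 1.99 | tilt mrad [-2.3 -1. ] yang -11.01 pos [0.473  0.1442 0.2106] J1,6 [  7.7 108.7]
time_s: 1.95
eef_pos: [0.4681, 0.1461, 0.0696]
tool_rot: [0.782, 0.623, -0.004, -0.002]
contact_force: [-0.4, -0.1, 0.2]
gripper_width: 0.772
shift mm [-1.42  4.82  1.66] turn 0.12 | tilt mrad [-5.8 -1.3] yang -12.88 pos [0.4698 0.1463 0.0717] J1,6 [  8.  110.8]
[337.79481084 228.64113207]
2.0 [0.4698 0.1463 0.0717] F [ 0.32  0.28 -0.07] w 0.777
```

View pics/w2.png

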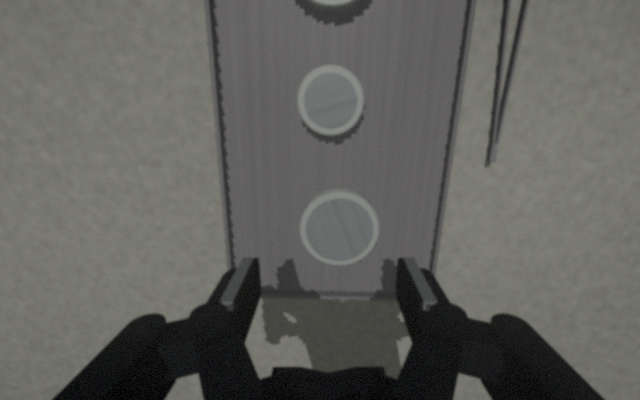

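The target cassette is at about (339,228) and matches the prediction, with the fingers on either side at (245,265) and (410,265). I'll refine its centre before descending.

```bash
python3 -c "
from h import *
e,ax,t=fit('w2',(339,228),46);print(e,ax,t)
for p in (.0135,.015): print(atz('w2',e,p))
print(tri([('w1',(329.65,176.7)),('w2',e)]))
print(tri([('w1',(329.65,176.7)),('w2',e),('scene0',(366.35,223.7)),('side0',(332.81,263.18))]))
go([.4745,.1438,.004],-13)
"
```

```text
[338.82723236 227.34951782] [74.91229248 78.83849335] 113.0
[0.47497755 0.14394164 0.0135    ]
[0.47507463 0.14456483 0.015     ]
(array([0.4749365 , 0.14353316, 0.01252297]), [np.float64(2.2329184476367585e-05), np.float64(2.23291844763898e-05)])
(array([0.47428389, 0.14379061, 0.01260951]), [np.float64(0.0007190605959670808), np.float64(0.0006710846553914635), np.float64(0.0007504311703842466), np.float64(0.00116664486707926)])
shift mm [-1.18  5.46 67.66] turn 0.12 | tilt mrad [-5.8 -1.3] yang -12.88 pos [0.4698 0.1463 0.0717] J1,6 [  8.  110.8]
```

```bash
python3 -m crank '[0,3,15,0, -0.7,5.5,30,0, -0.7,5.5,45,0, -0.7,5.5,58,0, -0.7,5.5,64,0, -0.7,5.5,67,0, -0.7,5.5,67,0, -0.7,5.5,67,0]' 0.55 40; python3 -c "
from h import *
snap('wrist','w3');go([.4747,.1443,.004],-13);print(proj('w3',[.4747,.1443,.015]));stat()"
```

```text
time_s: 2.67
eef_pos: [0.4756, 0.1447, 0.0059]
tool_rot: [0.782, 0.624, -0.002, -0.001]
contact_force: [-0.5, -0.2, 0.3]
gripper_width: 0.775
shift mm [-0.46 -0.84  1.85] turn 0.14 | tilt mrad [-3.8 -1. ] yang -12.86 pos [0.4756 0.1446 0.0058] J1,6 [  7.7 110.5]
[325.71627094 279.72283129]
2.72 [0.4756 0.1446 0.0058] F [-0.99  0.81  0.11] w 0.78
```

View pics/w3.png

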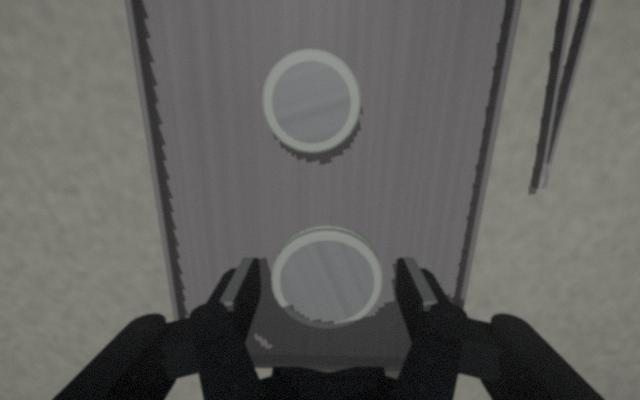

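The cassette is centred between the fingers at (327,278). I'm going slightly lower and closing.

```bash
python3 -m crank '[-0.5,-0.8,1.5,0, -0.5,-0.8,3,0, -0.5,-0.8,3,0, -0.5,-0.8,3,0]' 0.55 40;  python3 -m crank '[0,0,0,0, 0,0,0,0, 0,0,0,0, 0,0,0,0, 0,0,0,0, 0,0,0,0]' -1 40; python3 -c "
from h import *
snap('wrist','w4');stat()"
```

```text
time_s: 3.05
eef_pos: [0.4747, 0.1442, 0.003]
tool_rot: [0.782, 0.623, -0.002, -0.001]
contact_force: [-0.3, 0.2, -0.4]
gripper_width: 0.773
time_s: 3.55
eef_pos: [0.4748, 0.1442, 0.0034]
tool_rot: [0.782, 0.623, -0.002, -0.001]
contact_force: [-1.9, -0.8, 5.0]
gripper_width: 0.608
3.6 [0.4748 0.1442 0.0034] F [-1.49 -0.23  5.71] w 0.609
```

View pics/w4.png

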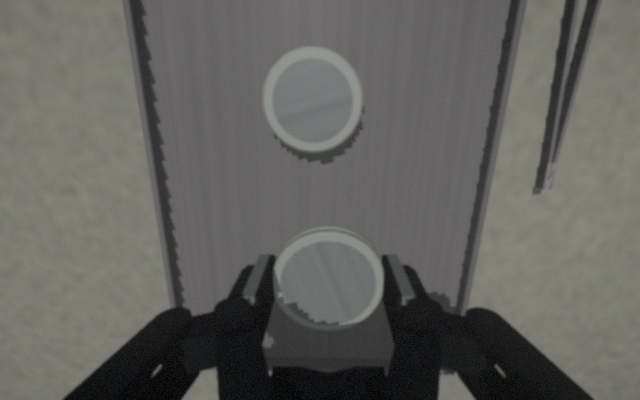

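The cassette is gripped at an opening of 0.609. I'm lifting it and heading for the magazine.

```bash
python3 -m crank '[0,0,-10,0, 0,0,-30,0, 0,0,-70,0, 0,0,-110,0, 0,0,-150,0, 0,0,-190,0, 0,0,-230,0, 0,0,-250,0]' -1 40; python3 -c "
from h import *
stat()
go([.611,-.132,.26],110.6)"
```

```text
time_s: 4.27
eef_pos: [0.4771, 0.1447, 0.2586]
tool_rot: [0.782, 0.623, 0.001, 0.001]
contact_force: [0.6, -0.2, 0.2]
gripper_width: 0.608
4.27 [0.4771 0.1447 0.2586] F [ 0.6  -0.2   0.18] w 0.608
shift mm [-239.89  192.17   -1.  ] turn 56.53 | tilt mrad [ 2.9 -0.2] yang -12.87 pos [0.4771 0.1447 0.2586] J1,6 [  7.7 110.5]
```

```bash
python3 -m crank '[-30,24,0,7, -60,48,0,14, -90,72,0,21, -120,96,0,28, -150,120,0,35, -180,144,0,42, -210,168,0,49, -240,192,0,56]' -1 40;python3 -m crank '[0,0,0,0, 0,0,0,0]' -1 40; python3 -c "
from h import *
go([.611,-.132,.26],110.6)
snap('wrist','m1');stat()
for z in (.008,.15): print(proj('m1',[.5275,-.162,z]))"
```

```text
time_s: 4.93
eef_pos: [0.6112, -0.1339, 0.2587]
tool_rot: [0.984, 0.18, 0.001, 0.0]
contact_force: [0.4, 0.8, -0.0]
gripper_width: 0.609
time_s: 5.1
eef_pos: [0.6115, -0.1363, 0.2571]
tool_rot: [0.984, 0.179, 0.001, -0.0]
contact_force: [-0.3, 0.7, -0.3]
gripper_width: 0.614
shift mm [ 1.07 -4.19 -2.89] turn -0.01 | tilt mrad [0.9 0.7] yang -69.41 pos [ 0.6115 -0.1363  0.2571] J1,6 [-19.9 139.5]
5.15 [ 0.6109 -0.1347  0.2576] F [-0.93  1.45 -0.57] w 0.609
[324.40158685 232.30851844]
[322.81509033 294.14020156]
```

View pics/m1.png

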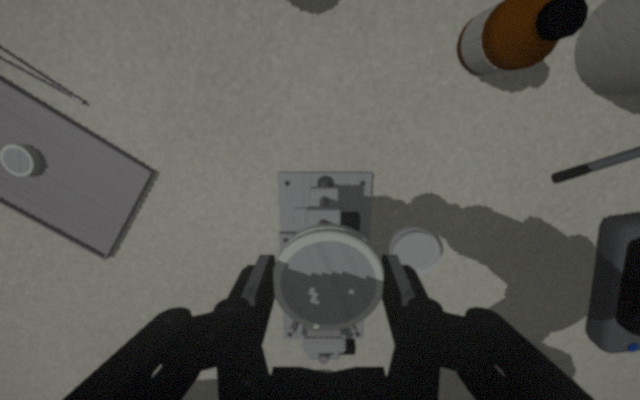

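In this view the camera is on the outer side, so the magazine is partly hidden behind the held cassette at (329,280). The dish is visible at (415,248). I'm moving back along tool -x to see the magazine head.

```bash
python3 -c "
from h import *
go([.43,-.199,.258],-69.4)"; python3 -m crank '[-30,0,0,0, -60,0,0,0, -90,0,0,0, -120,0,0,0, -150,0,0,0, -180,0,0,0, -193,0,0,0, -193,0,0,0]' -1 40;python3 -m crank '[0,0,0,0, 0,0,0,0]' -1 40; python3 -c "
from h import *
go([.43,-.199,.26],-69.4)
snap('wrist','m2');stat()
for z in (.008,.15): print(proj('m2',[.5275,-.162,z]))"
```

```text
shift mm [-191.95   -3.88   -0.61] turn 0.13 | tilt mrad [0.8 1. ] yang -69.27 pos [ 0.6109 -0.1347  0.2576] J1,6 [-19.8 139.5]
time_s: 5.82
eef_pos: [0.4282, -0.2021, 0.2581]
tool_rot: [0.984, 0.18, 0.001, -0.0]
contact_force: [1.0, 0.1, -0.9]
gripper_width: 0.61
time_s: 5.98
eef_pos: [0.4287, -0.2013, 0.2585]
tool_rot: [0.984, 0.18, 0.001, -0.0]
contact_force: [0.8, 0.5, -0.0]
gripper_width: 0.605
shift mm [ 2.   -1.73 -1.51] turn 0.19 | tilt mrad [2.  0.7] yang -69.21 pos [ 0.4287 -0.2013  0.2585] J1,6 [-34.9 124.3]
6.03 [ 0.429  -0.2015  0.2583] F [ 0.22 -0.41 -0.49] w 0.61
[327.08930742  76.79469602]
[326.74231886  63.51159862]
```

View pics/m2.png

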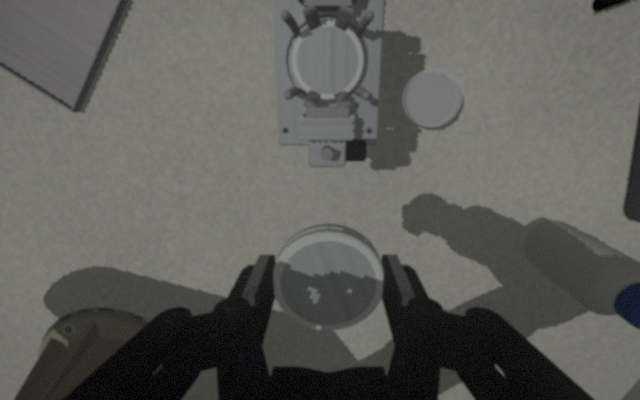

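Now the magazine is clear: its top cassette is at (327,61), with rods at the corners (290,95), (370,95), (290,18) and (368,18). I'll take a second, closer view.

```bash
python3 -m crank '[10,-1,0,0, 20,-1,0,0, 35,-1,0,0, 40,-1,0,0, 40,-1,0,0, 40,-1,0,0]' -1 40; python3 -c "
from h import *
snap('wrist','m3');stat()
go([.5275,-.162,.26],-69.4)
for n,(x0,x1,y0,y1) in [('m2',(260,400,0,180)),('m3',(250,410,20,240))]:
    im=cv2.imread('pics/'+n+'.png'); cv2.imwrite('pics/z'+n+'.png',cv2.resize(im[y0:y1,x0:x1],None,fx=2.7 if n=='m3' else 3.3,fy=2.7 if n=='m3' else 3.3,interpolation=cv2.INTER_CUBIC))
for z in (.008,.15): print(proj('m3',[.5275,-.162,z]))"
```

```text
time_s: 6.53
eef_pos: [0.4666, -0.1858, 0.2579]
tool_rot: [0.983, 0.181, 0.0, -0.001]
contact_force: [-1.3, 0.2, -0.5]
gripper_width: 0.607
6.58 [ 0.4662 -0.186   0.258 ] F [-0.75  0.25 -0.09] w 0.608
shift mm [65.86 -0.54 -1.94] turn 0.26 | tilt mrad [0.8 1.1] yang -69.14 pos [ 0.4662 -0.186   0.258 ] J1,6 [-31.  128.2]
[328.30570243 113.46441673]
[328.48690556 121.37777983]
```

View pics/zm2.png

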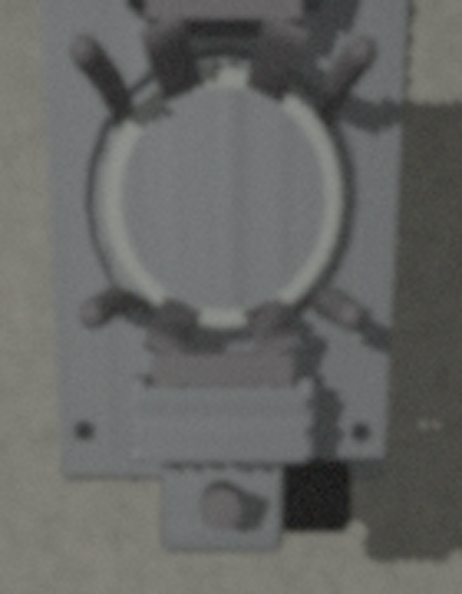

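View pics/zm3.png

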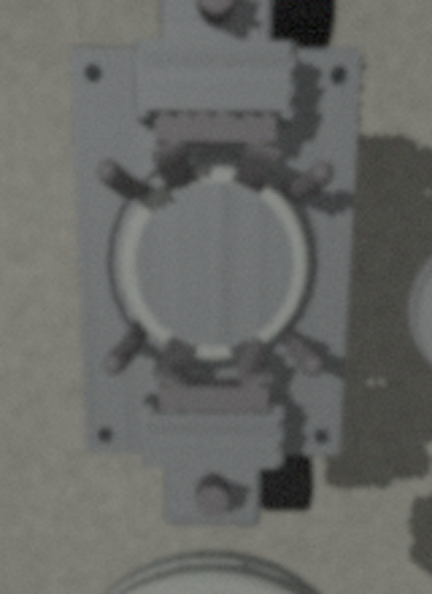

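```bash
python3 - <<'E'
from h import *
a=lambda x,y:(x/3.3+260-.35,y/3.3-.35); b=lambda x,y:(x/2.7+250-.3,y/2.7+20-.3); s=lambda x,y:(x/5+290-.4,y/5+60-.4)
B=[atz('m3',b(*p),.008) for p in [(73,47),(358,55),(88,452),(341,454)]]
for q in B: print(q.round(4))
c=sum(B)/4; print('base c',c,'len',np.linalg.norm(B[0]-B[2]),np.linalg.norm(B[1]-B[3]),np.linalg.norm(B[0]-B[1]),np.linalg.norm(B[2]-B[3]))
u=B[0]-B[2]+B[1]-B[3]; print('yaw',np.degrees(np.arctan2(u[1],u[0])))
Sc=[atz('m3',b(*p),.008) for p in [(93,72),(339,74),(105,435),(321,436)]];u=Sc[0]-Sc[2]+Sc[1]-Sc[3]
print('screws c',sum(Sc)/4,'yaw',np.degrees(np.arctan2(u[1],u[0])))
S2=[atz('m2',a(*p),.008) for p in [(84,430),(361,432)]];v=S2[0]-S2[1];print('m2 screws',np.linalg.norm(v),np.degrees(np.arctan2(v[1],v[0]))-90, 'v m3 mid',sum(S2)/2,(Sc[2]+Sc[3])/2)
T=[]
for n,p2,p3 in [('TL',(83,45),(107,170)),('TR',(362,47),(322,172)),('BL',(93,314),(118,360)),('BR',(345,305),(307,357))]:
    X,r=tri([('m2',a(*p2)),('m3',b(*p3))]);print(n,X.round(4),np.round(r,4));T.append(X)
print('rods c',sum(T)/4)
for d in [('cass',(224,198),(211.5,262),(293,160))]:
    print(d[0],tri([('m2',a(*d[1])),('m3',b(*d[2]))]),tri([('m2',a(*d[1])),('m3',b(*d[2])),('side0',s(*d[3]))]))
    for z in (.14,.15,.16): print(z,atz('m3',b(*d[2]),z),atz('m2',a(*d[1]),z),atz('side0',s(*d[3]),z))
E
```

```text
[ 0.5832 -0.0794  0.008 ]
[ 0.6223 -0.19    0.008 ]
[ 0.4218 -0.1394  0.008 ]
[ 0.4637 -0.2518  0.008 ]
base c [ 0.52276519 -0.16515661  0.008     ] len 0.1721569505923319 0.17016534726014781 0.11725813772109255 0.11986927378931946
yaw 20.835707830531213
screws c [ 0.5228215  -0.16483083  0.008     ] yaw 20.496436821287887
m2 screws 0.10162440184835037 20.408778071918377 v m3 mid [ 0.47120642 -0.18335215  0.008     ] [ 0.45048777 -0.19187017  0.008     ]
TL [ 0.543  -0.1281  0.1747] [0. 0.]
TR [ 0.5615 -0.1778  0.1749] [0. 0.]
BL [ 0.4978 -0.1449  0.1663] [0.0007 0.0007]
BR [ 0.5178 -0.1929  0.1707] [0.0002 0.0002]
rods c [ 0.5300148  -0.16093148  0.17163741]
cass (array([ 0.53048974, -0.16098001,  0.14461993]), [np.float64(0.0004613999165804322), np.float64(0.0004613999165804141)]) (array([ 0.52870369, -0.16128547,  0.14631191]), [np.float64(0.0017812936667263122), np.float64(0.001862695931226478), np.float64(0.0035045932392916536)])
0.14 [ 0.53010582 -0.16063365  0.14      ] [ 0.53112653 -0.16122943  0.14      ] [ 0.52697193 -0.17152109  0.14      ]
0.15 [ 0.53057792 -0.16045136  0.15      ] [ 0.53010711 -0.16162154  0.15      ] [ 0.52420361 -0.15601171  0.15      ]
0.16 [ 0.53105001 -0.16026907  0.16      ] [ 0.52908769 -0.16201364  0.16      ] [ 0.52143528 -0.14050234  0.16      ]
```

The rod tops triangulate to about 0.172 m and the top of the loaded cassette to about 0.145 m. These agree on a catch underside of about 0.145 m, which is within the stated range. The axis comes out at (0.5275 to 0.530, -0.161). I'll hover over it and check the alignment with the fixed cameras.

```bash
python3 -c "
from h import *
go([.529,-.1613,.2],-69.5)"; python3 -m crank '[20,0,0,0, 40,0,5,0.3, 60,-0.5,20,0.3, 66,-0.5,40,0.3, 67.5,-0.7,56,0.3, 67.5,-0.7,56,0.3, 67.5,-0.7,56,0.3]' -1 40; python3 -c "
from h import *
snap('side','h1s');snap('scene','h1c');snap('wrist','h1w');stat()
go([.529,-.1613,.185],-69.5)
a=cv2.imread('pics/h1s.png')[50:170,280:410];b=cv2.imread('pics/h1c.png')[90:225,180:290]
cv2.imwrite('pics/z1s.png',cv2.resize(a,None,fx=5,fy=5,interpolation=cv2.INTER_CUBIC))
cv2.imwrite('pics/z1c.png',cv2.resize(b,None,fx=4.4,fy=4.4,interpolation=cv2.INTER_CUBIC))"
```

```text
shift mm [67.44 -0.61 58.06] turn 0.36 | tilt mrad [0.8 1.1] yang -69.14 pos [ 0.4662 -0.186   0.258 ] J1,6 [-31.  128.2]
time_s: 7.17
eef_pos: [0.528, -0.161, 0.2014]
tool_rot: [0.984, 0.178, -0.001, -0.001]
contact_force: [-0.2, 0.3, -0.2]
gripper_width: 0.605
7.32 [ 0.5293 -0.1618  0.2035] F [ 1.11  0.27 -0.83] w 0.606
shift mm [-0.15 -0.63 18.53] turn 0.02 | tilt mrad [2.6 0.1] yang -69.48 pos [ 0.5293 -0.1618  0.2035] J1,6 [-25.4 134.1]
```

View pics/z1s.png

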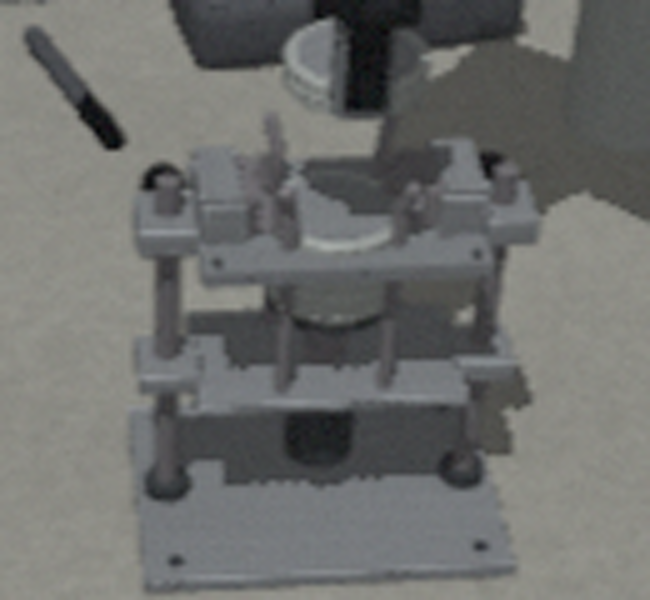

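View pics/z1c.png

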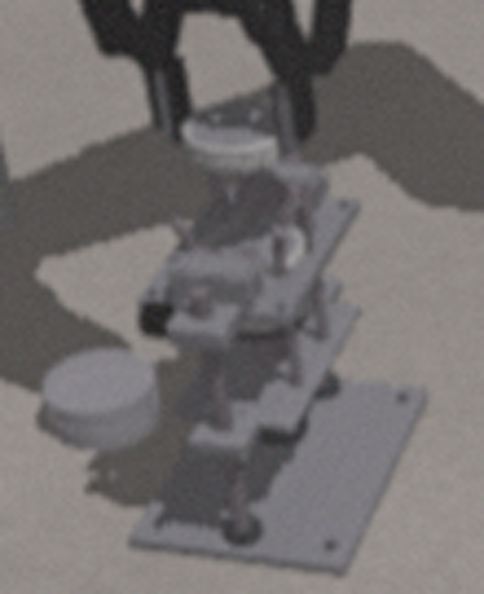

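View pics/h1w.png

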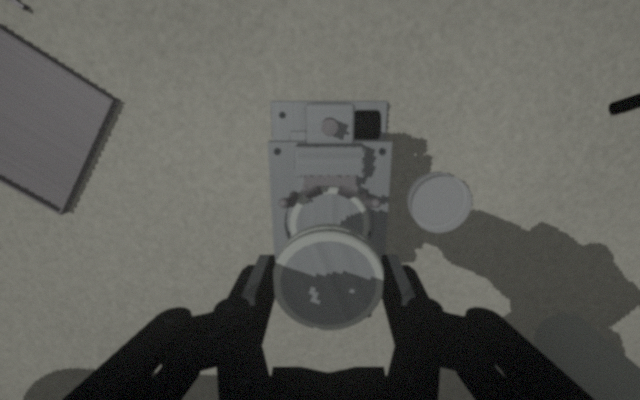

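```bash
python3 - <<'E'
from h import *
s=lambda p:((p[0]+.4)*5-5*280,(p[1]+.4)*5-5*50)
P=np.array([.5293,-.1618,0])
for z in (.2032,.2152): print('held',z,s(proj('h1s',P+[0,0,z])))
for r in (-.027,.027):
    u=np.array([np.cos(.3596),np.sin(.3596),0]); print('edge',s(proj('h1s',P+u*r+[0,0,.2152])))
# posts at x+-66 : tops z=.162 ; feet z=.008
for n,c in (('est',[.529,-.1613]),):
  for x in (-.066,.066):
    for z in (.008,.162): print(n,x,z,s(proj('h1s',np.r_[c,0]+u*x+[0,0,z])))
v=np.array([-u[1],u[0],0])
for x in (-.08,.08): print('base',s(proj('h1s',np.r_[.529,-.1613,.008]+u*x+v*.06)))
for x in (-.0255,.0255): print('rod top fr',s(proj('h1s',np.r_[.529,-.1613,.1725]+u*x+v*.028)))
for x in (-.0255,.0255): print('rod top bk',s(proj('h1s',np.r_[.529,-.1613,.1725]+u*x-v*.028)))
E
```

```text
held 0.2032 (np.float64(343.25559350665753), np.float64(73.37518633511189))
held 0.2152 (np.float64(345.60253860150146), np.float64(42.86421639146238))
edge (np.float64(418.67552025617806), np.float64(40.73451102881688))
edge (np.float64(272.1263007502555), np.float64(45.00567461905064))
est -0.066 0.008 (np.float64(458.71324900977265), np.float64(474.69715923106037))
est -0.066 0.162 (np.float64(504.7482231909421), np.float64(167.61735137246))
est 0.066 0.008 (np.float64(164.32846498813547), np.float64(488.1078975835244))
est 0.066 0.162 (np.float64(165.28271829649566), np.float64(179.1704450477322))
base (np.float64(515.8691228226721), np.float64(564.3689125850073))
base (np.float64(142.04675963722912), np.float64(582.702161954669))
rod top fr (np.float64(415.97300666950014), np.float64(187.01455244335767))
rod top fr (np.float64(280.07890508740866), np.float64(191.72325401889537))
rod top bk (np.float64(392.78726021201965), np.float64(108.30029312085537))
rod top bk (np.float64(263.44682783149415), np.float64(112.3949966674943))
```

The held cassette and the column agree to within about 1 mm in both the wrist view (columns 329 and 329.5) and the side view. I'm lowering slowly and watching the force.

```bash
python3 -m crank '[-0.1,-0.6,5,0, -0.1,-0.6,10,0, -0.1,-0.6,15,0, -0.1,-0.6,20,0, -0.1,-0.6,23,0, -0.1,-0.6,23,0, -0.1,-0.6,23,0]' -1 40; python3 -c "
from h import *
go([.529,-.1613,.170],-69.5);stat()
snap('side','h2s');snap('wrist','h2w')
a=cv2.imread('pics/h2s.png')[50:170,280:410]
cv2.imwrite('pics/z2s.png',cv2.resize(a,None,fx=5,fy=5,interpolation=cv2.INTER_CUBIC));stat()"
```

```text
time_s: 7.9
eef_pos: [0.5288, -0.1612, 0.1801]
tool_rot: [0.984, 0.178, 0.001, -0.0]
contact_force: [0.6, 1.0, -0.9]
gripper_width: 0.609
shift mm [ 0.08  0.19 10.13] turn 0.02 | tilt mrad [1.9 0.6] yang -69.48 pos [ 0.5288 -0.1612  0.1801] J1,6 [-25.3 134.2]
7.9 [ 0.5288 -0.1612  0.1801] F [ 0.64  0.95 -0.89] w 0.609
8.0 [ 0.5292 -0.1613  0.1806] F [-0.56  0.1  -0.38] w 0.608
```

View pics/z2s.png

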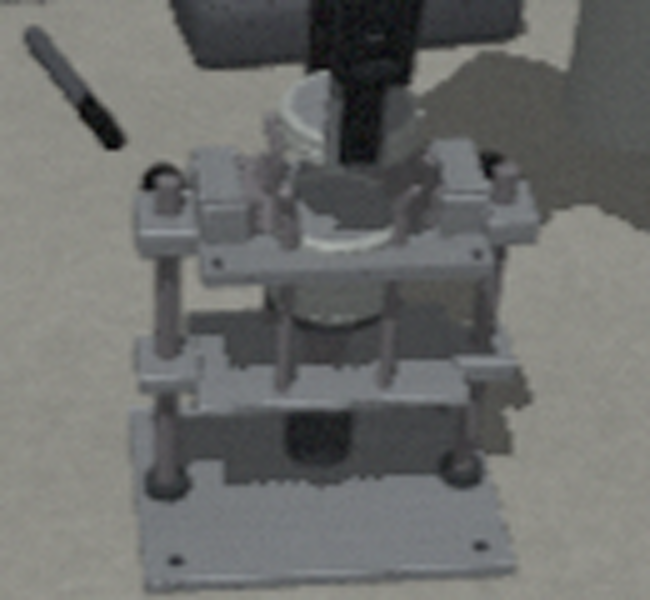

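View pics/h2w.png

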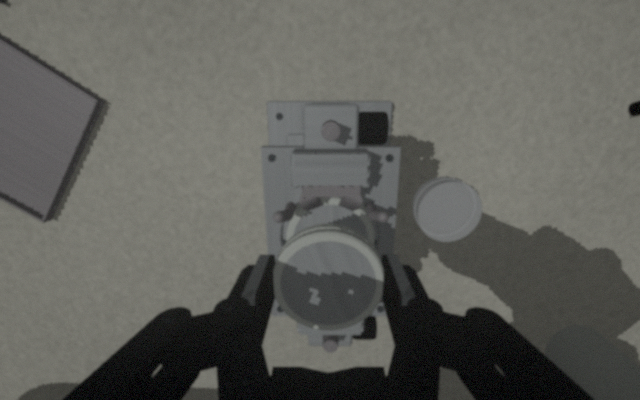

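```bash
python3 - <<'E'
from h import *
s=lambda p:((p[0]+.4)*5-5*280,(p[1]+.4)*5-5*50)
for f in ('h2w','w4'):
    e,ax,t=fit(f,(329,278),58,thr=120);print(f,e,ax,t)
P=np.array([.529,-.1612,.1803]) # at h2w
u=np.array([np.cos(.3575),np.sin(.3575),0]);v=np.array([-u[1],u[0],0])
for dx in (-.004,0,.004): print(dx,proj('h2w',P+u*dx+[0,0,.0116]))
print('left/right edge y', [proj('h2w',P+v*q+[0,0,.0116]) for q in (.027,-.027)])
P=np.array([.5288,-.1612,.1801])
for du in (-.011,0,.011): print('finger tip',du,s(proj('h2s',P+v*.030+u*du+[0,0,.004])))
for du in (-.027,0,.027): print('disc',du,s(proj('h2s',P+u*du+[0,0,.0116])),s(proj('h2s',P+u*du)))
E
python3 - <<'E'
import cv2
a=cv2.imread('pics/h2w.png')[200:400,220:440];cv2.imwrite('pics/z2w.png',cv2.resize(a,None,fx=3,fy=3,interpolation=cv2.INTER_CUBIC))
a=cv2.imread('pics/h2s.png')[50:110,310:390];cv2.imwrite('pics/z2s2.png',cv2.resize(a,None,fx=9,fy=9,interpolation=cv2.INTER_CUBIC))
E
```

```text
h2w [329.56599808 272.58839417] [ 79.16456604 104.24648285] 120.0
w4 [329.68857956 277.81490326] [ 93.17719269 108.95353699] 120.0
-0.004 [329.67174203 288.02737934]
0 [329.69590541 280.68985924]
0.004 [329.72047355 273.22942584]
left/right edge y [array([272.59247931, 280.66980325]), array([386.76953055, 280.70990476])]
finger tip -0.011 (np.float64(381.2801730397282), np.float64(163.68669445433864))
finger tip 0 (np.float64(351.5807360360218), np.float64(164.6538512331838))
finger tip 0.011 (np.float64(321.8161905707557), np.float64(165.62312825726963))
disc -0.027 (np.float64(413.39833614266263), np.float64(100.75257833928686)) (np.float64(410.38760071419006), np.float64(128.81302475333194))
disc 0 (np.float64(342.0113078828804), np.float64(102.91421290822609)) (np.float64(339.8370496313066), np.float64(131.02215583472275))
disc 0.027 (np.float64(270.2470861032116), np.float64(105.08726908374626)) (np.float64(268.9181452119474), np.float64(133.2428210684629))
```

View pics/z2w.png

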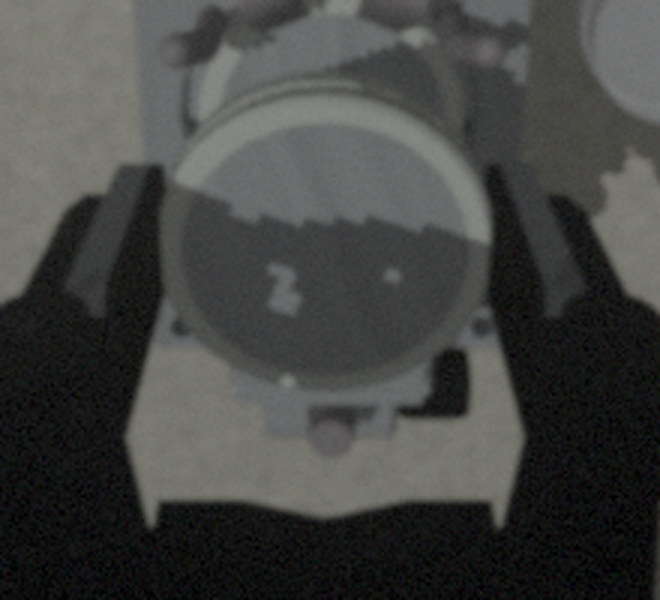

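View pics/z2s2.png

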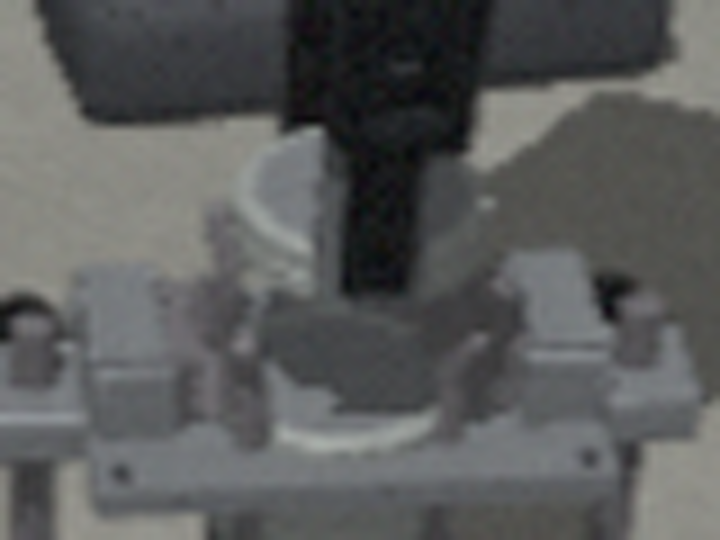

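The wrist view puts the held disc on the pad centre line. In the side view it sits about 2 mm further towards -x than the column. I'm taking a compromise correction of +1.7 mm along tool x and lowering into the flare while watching side forces.

```bash
python3 -m crank '[1,0,0,0, 1.7,0,2,0, 1.7,0,4,0, 1.7,0,6,0, 1.7,0,8,0, 1.7,0,10,0, 1.7,0,10,0, 1.7,0,10,0]' -1 40; python3 -c "
from h import *
go([.5305,-.1606,.165],-69.5);stat();snap('scene','h3c')
a=cv2.imread('pics/h3c.png')[90:225,180:290]
cv2.imwrite('pics/z3c.png',cv2.resize(a,None,fx=4.4,fy=4.4,interpolation=cv2.INTER_CUBIC))"
```

```text
time_s: 8.67
eef_pos: [0.5306, -0.1607, 0.1704]
tool_rot: [0.984, 0.178, 0.001, 0.0]
contact_force: [-0.9, 0.1, -0.8]
gripper_width: 0.609
shift mm [-0.1  -0.09  5.4 ] turn 0.02 | tilt mrad [2.3 0.3] yang -69.48 pos [ 0.5306 -0.1607  0.1704] J1,6 [-25.2 134.3]
8.67 [ 0.5306 -0.1607  0.1704] F [-0.94  0.09 -0.83] w 0.609
```

View pics/z3c.png

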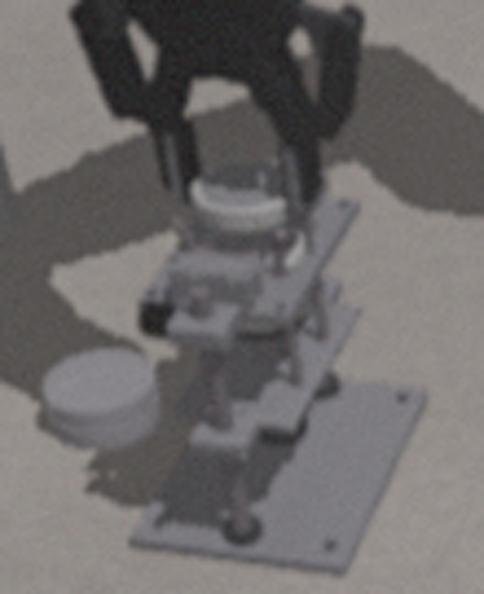

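The scene view shows the disc centred over the head at about (240,205) in the crop, and there are no side forces. I'm continuing down in small steps.

```bash
python3 -m crank '[0,0,1,0, 0,0,2,0, 0,0,3,0, 0,0,4,0, 0,0,5,0, 0,0,5,0]' -1 40; python3 -m crank '[0,0,1,0, 0,0,2,0, 0,0,3,0, 0,0,4,0, 0,0,4,0]' -1 40; python3 -c "
from h import *
stat()"
```

```text
time_s: 9.22
eef_pos: [0.5306, -0.1607, 0.1653]
tool_rot: [0.984, 0.178, 0.001, 0.0]
contact_force: [1.1, -0.3, -0.4]
gripper_width: 0.603
time_s: 9.63
eef_pos: [0.5305, -0.1606, 0.161]
tool_rot: [0.984, 0.178, 0.001, -0.0]
contact_force: [0.4, -0.0, -0.3]
gripper_width: 0.603
9.63 [ 0.5305 -0.1606  0.161 ] F [ 0.38 -0.02 -0.32] w 0.603
```

```bash
python3 -m crank '[0,0,1,0, 0,0,2,0, 0,0,3,0, 0,0,3,0]' -1 40; python3 -m crank '[0,0,1,0, 0,0,2,0, 0,0,2,0]' -1 40; python3 -c "
from h import *
stat()"
```

```text
time_s: 9.97
eef_pos: [0.531, -0.1607, 0.1581]
tool_rot: [0.984, 0.178, 0.001, 0.0]
contact_force: [1.9, 0.0, 0.1]
gripper_width: 0.609
time_s: 10.22
eef_pos: [0.5314, -0.1611, 0.1565]
tool_rot: [0.984, 0.178, 0.002, 0.001]
contact_force: [1.1, -0.8, 1.7]
gripper_width: 0.61
10.22 [ 0.5314 -0.1611  0.1565] F [ 1.09 -0.77  1.74] w 0.61
```

```bash
python3 -m crank '[0,0,0.5,0, 0,0,1,0, 0,0,1,0]' -1 40; python3 -c "
from h import *
stat();snap('side','h4s');snap('wrist','h4w')
a=cv2.imread('pics/h4s.png')[50:110,310:390];cv2.imwrite('pics/z4s.png',cv2.resize(a,None,fx=9,fy=9,interpolation=cv2.INTER_CUBIC))"
```

```text
time_s: 10.47
eef_pos: [0.5316, -0.1614, 0.1559]
tool_rot: [0.984, 0.178, 0.002, 0.001]
contact_force: [1.1, -0.6, 3.6]
gripper_width: 0.61
10.47 [ 0.5316 -0.1614  0.1559] F [ 1.07 -0.6   3.63] w 0.61
```

View pics/z4s.png

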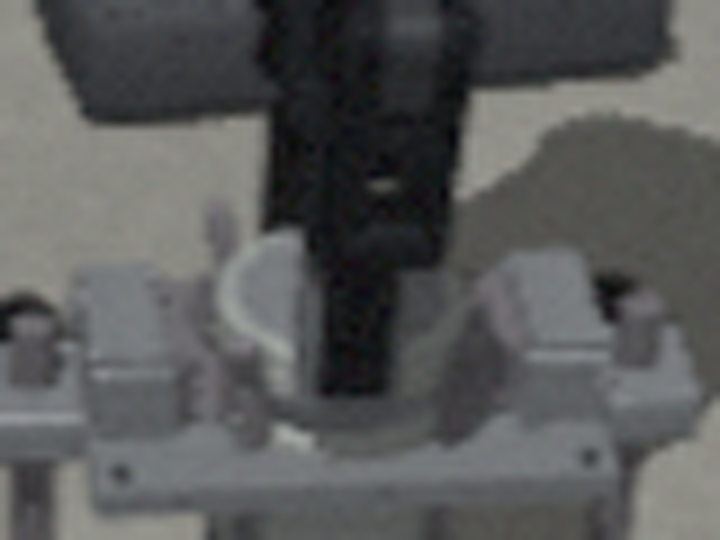

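View pics/h4w.png

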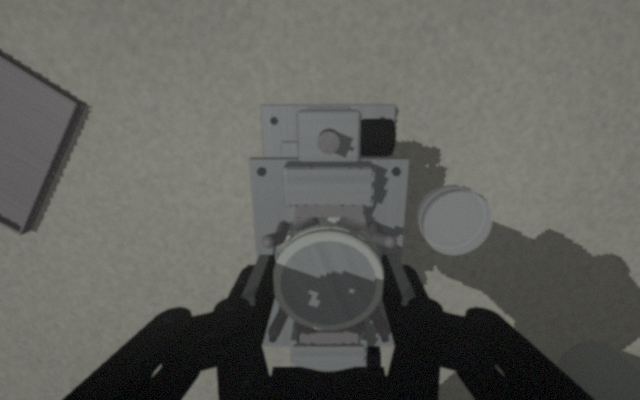

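The cassette sits between the rods with about 3.6 N of vertical contact. Its underside is at about 0.1555 m, as expected for resting on the catches. I'm releasing it.

```bash
python3 -m crank '[0,0,0,0, 0,0,0,0, 0,0,0,0, 0,0,0,0]' 0.5 40; python3 -c "
from h import *
stat()";  python3 -m crank '[0,0,-5,0, 0,0,-15,0, 0,0,-30,0, 0,0,-50,0, 0,0,-62,0, 0,0,-62,0]' 0.5 40; python3 -c "
from h import *
stat();snap('side','h5s');snap('wrist','h5w')
a=cv2.imread('pics/h5s.png')[50:110,310:390];cv2.imwrite('pics/z5s.png',cv2.resize(a,None,fx=9,fy=9,interpolation=cv2.INTER_CUBIC))"
```

```text
time_s: 10.9
eef_pos: [0.5311, -0.161, 0.1552]
tool_rot: [0.984, 0.178, 0.001, 0.0]
contact_force: [0.5, 0.4, 0.1]
gripper_width: 0.748
10.9 [ 0.5311 -0.161   0.1552] F [0.53 0.4  0.14] w 0.748
time_s: 11.4
eef_pos: [0.5326, -0.1617, 0.2211]
tool_rot: [0.984, 0.178, 0.004, 0.002]
contact_force: [0.7, -0.1, 0.7]
gripper_width: 0.749
11.4 [ 0.5326 -0.1617  0.2211] F [ 0.67 -0.06  0.65] w 0.749
```

View pics/z5s.png

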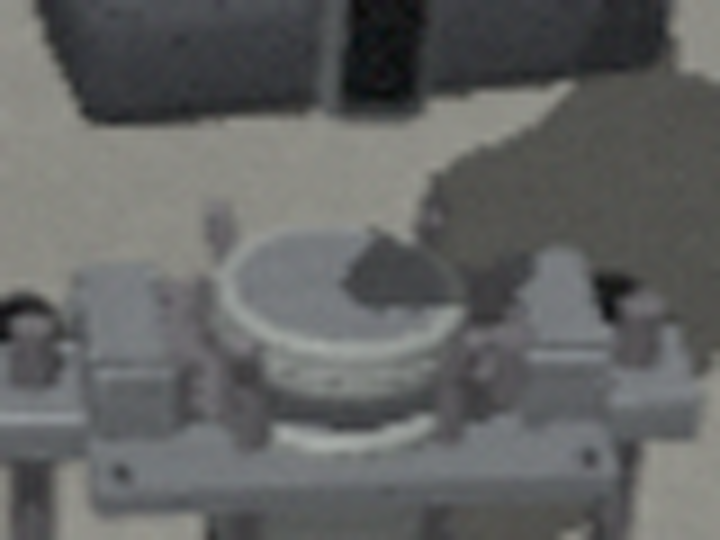

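View pics/h5w.png

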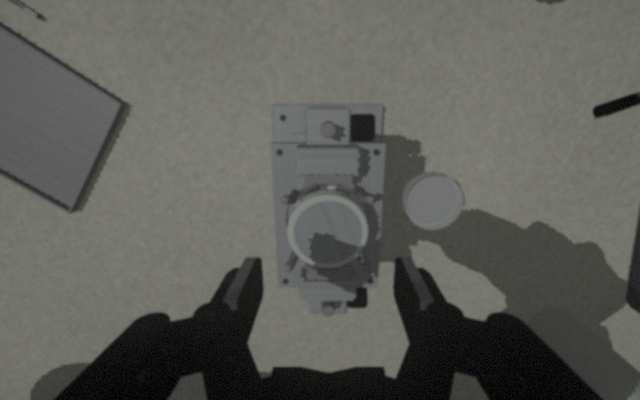

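The cassette sits level between the four rods, at (340,300) in the side crop and (328,231) in the wrist view. I'll measure its centre, close the fingers and press.

```bash
python3 - <<'E'
from h import *
e,ax,t=fit('h5w',(328,231),44,thr=125);print(e,ax)
print(atz('h5w',(328,231),.1675),atz('h5w',e,.1675))
s5=(340/9+310-.45,292/9+50-.45);print(atz('side0',s5,.1675), tri([('h5w',(328,231)),('side0',s5)]))
go([.5300,-.1612,.178],-69.5)
E
python3 -m crank '[0,0,0,0, -2,0,0,0, -2,0,0,0, -2,0,0,0, -2,0,0,0]' -1 40; python3 -c "
from h import *
stat();go([.5297,-.1612,.178],-69.5)"
```

```text
[326.58185196 230.53259659] [70.1078949  78.18309784]
[ 0.5305858  -0.16138195  0.1675    ] [ 0.5305714  -0.16038294  0.1675    ]
[ 0.52821161 -0.16052276  0.1675    ] (array([ 0.52922255, -0.16196671,  0.16609755]), [np.float64(0.0008230800066275905), np.float64(0.0008230800066275666)])
shift mm [-1.42 -0.52 39.93] turn 0.02 | tilt mrad [ 4.7 -1.1] yang -69.48 pos [ 0.5313 -0.1611  0.2179] J1,6 [-25.2 134.3]
time_s: 11.92
eef_pos: [0.5292, -0.1618, 0.2174]
tool_rot: [0.984, 0.178, 0.002, 0.001]
contact_force: [-0.6, -0.3, 0.3]
gripper_width: 0.035
11.92 [ 0.5292 -0.1618  0.2174] F [-0.64 -0.25  0.27] w 0.035
shift mm [ 0.57 -0.43 39.41] turn 0.01 | tilt mrad [ 3.8 -0.7] yang -69.49 pos [ 0.5292 -0.1618  0.2174] J1,6 [-25.3 134.1]
```

```bash
python3 -m crank '[0.5,0,10,0, 0.5,0,22,0, 0.5,-0.3,34,0, 0.5,-0.4,41,0, 0.5,-0.4,44,0, 0.5,-0.4,44,0, 0.5,-0.4,44,0]' -1 40; python3 -c "
from h import *
stat();go([.5297,-.1612,.169],-69.5)"
```

```text
time_s: 12.5
eef_pos: [0.5297, -0.1613, 0.1735]
tool_rot: [0.984, 0.178, 0.002, 0.001]
contact_force: [-0.3, 0.7, 0.0]
gripper_width: 0.004
12.5 [ 0.5297 -0.1613  0.1735] F [-0.27  0.66  0.01] w 0.004
shift mm [-0.   -0.09  4.46] turn 0.02 | tilt mrad [ 3.8 -0.7] yang -69.48 pos [ 0.5297 -0.1613  0.1735] J1,6 [-25.3 134.2]
```

```bash
python3 -m crank '[0,0,1,0, 0,0,2,0, 0,0,3,0, 0,0,4,0, 0,0,5,0, 0,0,6,0]' -1 40; python3 -c "
from h import *
snap('side','p1s')
a=cv2.imread('pics/p1s.png')[50:110,310:390];cv2.imwrite('pics/zp1.png',cv2.resize(a,None,fx=8,fy=8,interpolation=cv2.INTER_CUBIC))"
```

```text
time_s: 13.0
eef_pos: [0.53, -0.1613, 0.1678]
tool_rot: [0.984, 0.178, 0.002, 0.001]
contact_force: [-0.7, 0.8, 4.0]
gripper_width: -0.001
```

View pics/zp1.png

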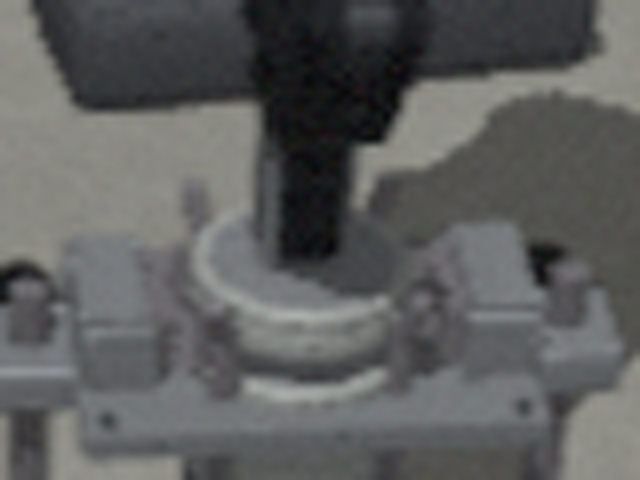

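The fingers touch the middle of the disc, contacting at z≈0.168. The top must therefore end near 0.1455. I'm pressing at about 12 mm/s.

```bash
python3 -m crank '[0,0,1,0, 0,0,2,0, 0,0,3,0, 0,0,4,0, 0,0,5,0]' -1 40; python3 -m crank '[0,0,1,0, 0,0,2,0, 0,0,3,0, 0,0,4,0, 0,0,5,0]' -1 40
```

```text
time_s: 13.47
eef_pos: [0.5305, -0.1614, 0.1637]
tool_rot: [0.984, 0.178, 0.003, 0.001]
contact_force: [-1.3, 1.2, 7.3]
gripper_width: -0.002
time_s: 13.88
eef_pos: [0.5308, -0.1615, 0.1595]
tool_rot: [0.984, 0.178, 0.003, 0.002]
contact_force: [0.3, 0.2, 0.4]
gripper_width: 0.001
```

```bash
python3 -m crank '[0,0,1,0, 0,0,2,0, 0,0,3,0]' -1 40; python3 -c "
from h import *
snap('side','p2s')
a=cv2.imread('pics/p2s.png')[50:110,310:390];cv2.imwrite('pics/zp2.png',cv2.resize(a,None,fx=8,fy=8,interpolation=cv2.INTER_CUBIC))"
```

```text
time_s: 14.13
eef_pos: [0.5308, -0.1614, 0.1568]
tool_rot: [0.984, 0.178, 0.004, 0.002]
contact_force: [-0.9, 1.3, 6.4]
gripper_width: -0.003
```

View pics/zp2.png

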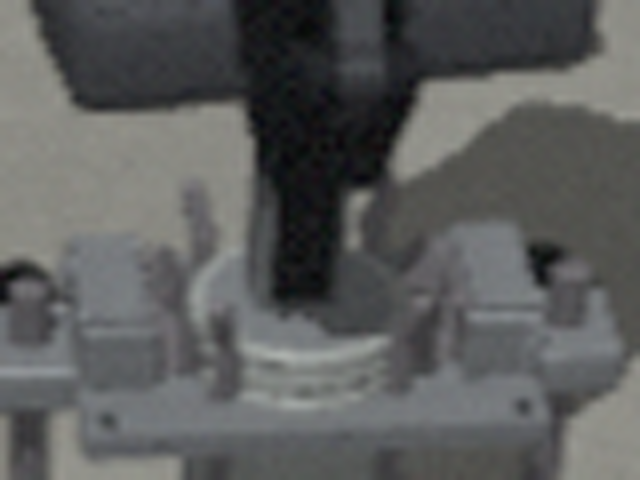

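It's level and resting on the column stack, with about 11 mm to go.

```bash
python3 -m crank '[0,0,1,0, 0,0,2,0, 0,0,3,0, 0,0,4,0, 0,0,5,0]' -1 40; python3 -m crank '[0,0,1,0, 0,0,2,0, 0,0,3,0]' -1 40;python3 -m crank '[0,0,1,0, 0,0,2,0]' -1 40
```

```text
time_s: 14.6
eef_pos: [0.5308, -0.1614, 0.152]
tool_rot: [0.984, 0.178, 0.004, 0.002]
contact_force: [-1.1, 2.0, 6.5]
gripper_width: 0.003
time_s: 14.85
eef_pos: [0.5308, -0.1614, 0.1495]
tool_rot: [0.984, 0.178, 0.004, 0.002]
contact_force: [-1.9, 2.0, 6.8]
gripper_width: -0.001
time_s: 15.02
eef_pos: [0.5309, -0.1615, 0.148]
tool_rot: [0.984, 0.178, 0.004, 0.002]
contact_force: [-1.3, 1.8, 6.0]
gripper_width: -0.001
```

```bash
python3 -m crank '[0,0,1,0, 0,0,2,0, 0,0,2,0]' -1 40; python3 -m crank '[0,0,1,0, 0,0,2,0, 0,0,2,0]' -1 40; python3 -c "
from h import *
snap('side','p3s')
a=cv2.imread('pics/p3s.png')[50:110,310:390];cv2.imwrite('pics/zp3.png',cv2.resize(a,None,fx=8,fy=8,interpolation=cv2.INTER_CUBIC))"
```

```text
time_s: 15.27
eef_pos: [0.531, -0.1615, 0.1461]
tool_rot: [0.984, 0.178, 0.004, 0.002]
contact_force: [-0.6, 0.6, 5.2]
gripper_width: -0.003
time_s: 15.52
eef_pos: [0.531, -0.1615, 0.1439]
tool_rot: [0.984, 0.178, 0.004, 0.002]
contact_force: [-1.6, -0.4, 5.0]
gripper_width: -0.0
```

View pics/zp3.png

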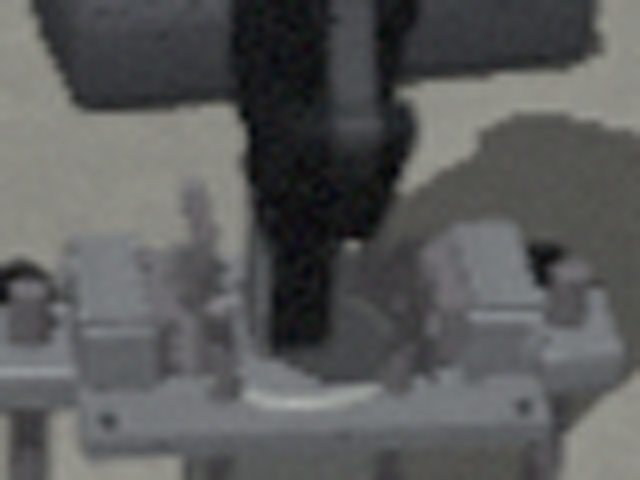

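The disc is down at catch level. I'm pressing 1.5 mm more to be sure, then backing off slowly to see where contact is lost.

```bash
python3 -m crank '[0,0,1,0, 0,0,1.5,0, 0,0,1.5,0, 0,0,1.5,0]' -1 40; python3 -m crank '[0,0,-1,0, 0,0,-2,0, 0,0,-2,0, 0,0,-2,0]' -1 40;python3 -m crank '[0,0,-1,0, 0,0,-1.5,0, 0,0,-1.5,0]' -1 40; python3 -m crank '[0,0,-1,0, 0,0,-2,0, 0,0,-2,0]' -1 40
```

```text
time_s: 15.9
eef_pos: [0.531, -0.1615, 0.1426]
tool_rot: [0.984, 0.178, 0.004, 0.002]
contact_force: [-0.3, 1.0, 5.1]
gripper_width: 0.003
time_s: 16.23
eef_pos: [0.531, -0.1615, 0.1447]
tool_rot: [0.984, 0.178, 0.004, 0.002]
contact_force: [-1.2, 1.3, 4.9]
gripper_width: -0.002
time_s: 16.48
eef_pos: [0.531, -0.1615, 0.1463]
tool_rot: [0.984, 0.178, 0.004, 0.002]
contact_force: [-1.1, 1.3, 4.7]
gripper_width: -0.001
time_s: 16.73
eef_pos: [0.5309, -0.1615, 0.1479]
tool_rot: [0.984, 0.178, 0.004, 0.002]
contact_force: [0.6, -0.5, -0.3]
gripper_width: -0.004
```

Contact was lost between 0.1463 and 0.148, so the cassette is held under the catches and U≈0.147. I'm lifting to verify.

```bash
python3 -m crank '[0,0,-10,0, 0,0,-30,0, 0,0,-60,0, 0,0,-95,0, 0,0,-105,0, 0,0,-105,0]' -1 40; python3 -c "
from h import *
snap('side','p4s');stat();go([.507,.299,.2],-13)
a=cv2.imread('pics/p4s.png')[50:110,310:390];cv2.imwrite('pics/zp4.png',cv2.resize(a,None,fx=8,fy=8,interpolation=cv2.INTER_CUBIC))"
```

```text
time_s: 17.23
eef_pos: [0.5318, -0.1621, 0.2571]
tool_rot: [0.984, 0.178, 0.007, 0.004]
contact_force: [0.2, 0.3, 0.1]
gripper_width: -0.0
17.28 [ 0.531  -0.1617  0.2546] F [-0.66  0.04 -1.22] w 0.001
shift mm [ 138.68 -440.23   52.4 ] turn -56.46 | tilt mrad [11.6 -4.2] yang -69.46 pos [ 0.531  -0.1617  0.2546] J1,6 [-25.3 134.2]
```

View pics/zp4.png

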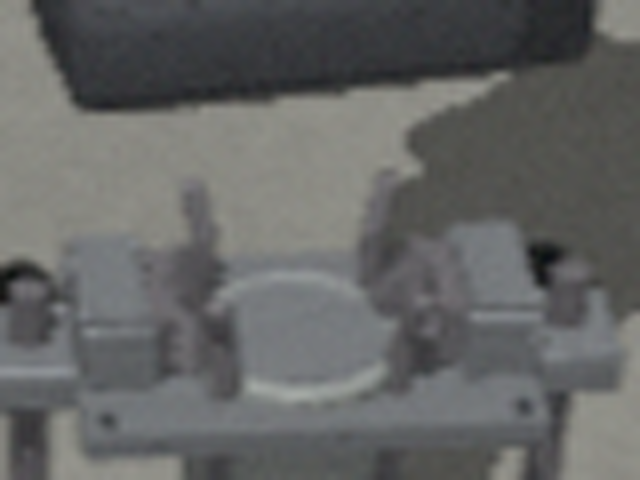

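The first cassette is caught: it lies flush under both catches. I'm going for the second.

```bash
python3 -m crank '[10,-33,0,-4, 20,-66,0,-8, 30,-99,0,-13, 41,-132,0,-18, 52,-165,0,-23, 62,-198,0,-28, 73,-231,0,-32, 83,-264,0,-37]' 0.55 40; python3 -c "
from h import *
go([.504,.2993,.2],-13)"
```

```text
time_s: 17.95
eef_pos: [0.5147, 0.1162, 0.2513]
tool_rot: [0.876, 0.483, 0.003, 0.004]
contact_force: [1.3, -0.4, -0.9]
gripper_width: 0.775
shift mm [ 149.04 -107.28   50.36] turn -19.26 | tilt mrad [ 8.3 -4.4] yang -32.26 pos [0.5147 0.1162 0.2513] J1,6 [  4.2 126.4]
```

```bash
python3 -m crank '[30,-21,0,-4, 60,-42,10,-9, 90,-64,30,-14, 120,-86,60,-19, 142,-103,90,-19.3, 149,-107,110,-19.3, 149,-107,110,-19.3, 149,-107,110,-19.3]' 0.55 40; python3 -c "
from h import *
snap('wrist','b1');go([.504,.2993,.004],-13);stat();print(proj('b1',[.504,.2993,.015]))"
```

```text
time_s: 18.62
eef_pos: [0.5022, 0.2984, 0.1372]
tool_rot: [0.782, 0.623, -0.001, 0.004]
contact_force: [-0.1, -0.5, 0.6]
gripper_width: 0.775
shift mm [  1.75  -0.86 135.21] turn 0.06 | tilt mrad [ 5.5 -6. ] yang -12.94 pos [0.5037 0.2982 0.1392] J1,6 [ 23.  125.9]
18.67 [0.5037 0.2982 0.1392] F [-0.1  -0.05 -0.06] w 0.779
[328.83523163 195.45040059]
```

View pics/b1.png

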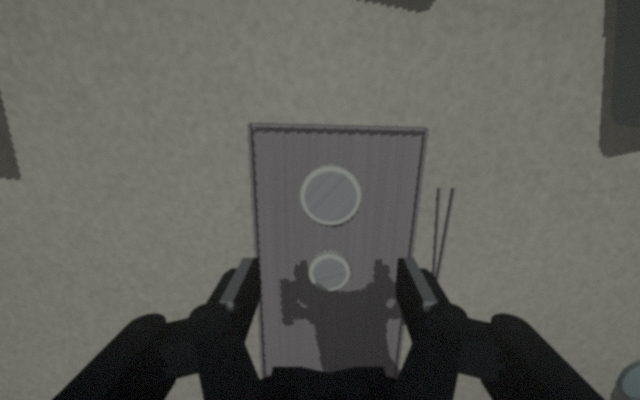

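The second cassette is at (331,195), within 2 px of the prediction, and the fingers straddle it. I'm descending.

```bash
python3 -m crank '[1,-0.5,25,0, 1.2,-0.7,50,0, 1.2,-0.7,75,0, 1.2,-0.7,95,0, 1.2,-0.7,110,0, 1.2,-0.7,118,0, 1.2,-0.7,118,0, 1.2,-0.7,118,0]' 0.55 40; python3 -c "
from h import *
e,ax,t=fit('b1',(331,195),40);print(e,ax,atz('b1',e,.015));
snap('wrist','b2');go([.504,.2990,.003],-13);stat();print(proj('b2',[.504,.2990,.015]))"
```

```text
time_s: 19.33
eef_pos: [0.505, 0.2983, 0.0224]
tool_rot: [0.783, 0.622, 0.001, 0.004]
contact_force: [0.3, 0.2, 0.2]
gripper_width: 0.773
[330.13822174 194.55009842] [59.31914139 61.07273483] [0.50528597 0.29984568 0.015     ]
shift mm [ 0.06 -1.59 19.86] turn -0.0 | tilt mrad [ 7.9 -5.1] yang -13.0 pos [0.5054 0.2987 0.0229] J1,6 [ 23. 126.]
19.38 [0.5054 0.2987 0.0229] F [-0.22  0.8   0.08] w 0.775
[325.21160385 261.13462544]
```

View pics/b2.png

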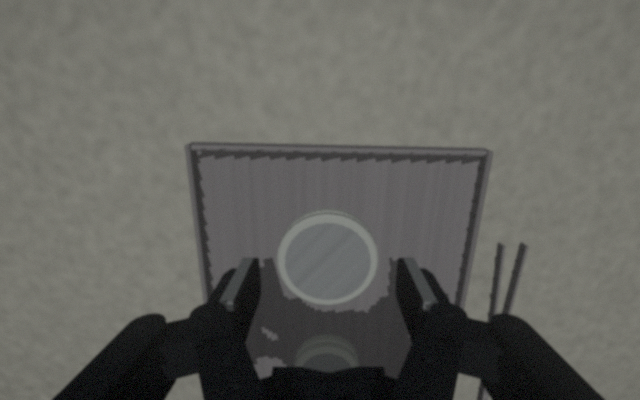

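The disc is centred at (327,260) between the fingers. I'm making the final descent and closing.

```bash
python3 -m crank '[0,-0.8,8,0, 0,-0.8,14,0, 0,-0.8,18,0, 0,-0.8,19.5,0, 0,-0.8,19.5,0, 0,-0.8,19.5,0]' 0.55 40;  python3 -m crank '[0,0,0,0, 0,0,0,0, 0,0,0,0, 0,0,0,0, 0,0,0,0]' -1 40; python3 -c "
from h import *
stat()
snap('wrist','b3');go([.504,.299,.003],-13)"
```

```text
time_s: 19.88
eef_pos: [0.5045, 0.2988, 0.0032]
tool_rot: [0.783, 0.623, 0.001, 0.004]
contact_force: [-0.2, -0.8, 0.3]
gripper_width: 0.773
time_s: 20.3
eef_pos: [0.5049, 0.2991, 0.0038]
tool_rot: [0.783, 0.623, 0.002, 0.004]
contact_force: [-1.8, -0.8, 5.9]
gripper_width: 0.609
20.3 [0.5049 0.2991 0.0038] F [-1.83 -0.76  5.93] w 0.609
shift mm [-0.27 -0.84  0.76] turn 0.02 | tilt mrad [ 8.3 -4.8] yang -12.98 pos [0.5049 0.2991 0.0038] J1,6 [ 23. 126.]
```

View pics/b3.png

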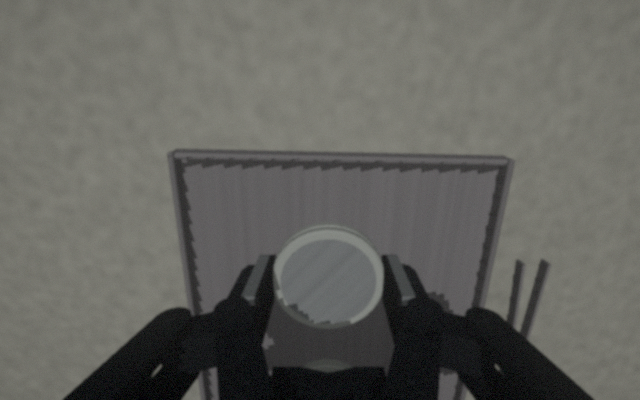

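The grip image matches the first one, with the disc at (329,278). I'm lifting and carrying to the release pose that worked before, TCP (0.531,-0.161).

```bash
python3 -m crank '[0,0,-10,0, 0,0,-30,0, 0,0,-70,0, 0,0,-110,0, 0,0,-150,0, 0,0,-190,0, 0,0,-230,0, 0,0,-240,0]' -1 40; python3 -c "
from h import *
stat()
go([.531,-.161,.24],-69.5)"
```

```text
time_s: 21.02
eef_pos: [0.505, 0.3012, 0.2516]
tool_rot: [0.782, 0.623, 0.007, 0.006]
contact_force: [0.8, -0.1, 1.0]
gripper_width: 0.608
21.02 [0.505  0.3012 0.2516] F [ 0.85 -0.13  1.  ] w 0.608
shift mm [-444.58  128.9    12.42] turn 56.52 | tilt mrad [17.9 -0.8] yang -12.98 pos [0.505  0.3012 0.2516] J1,6 [ 23.2 126.2]
```

```bash
python3 -c "
from h import *
snap('scene','t0');go([.531,-.161,.24],-69.5);snap('scene','t0');go([.531,-.161,.24],-69.5);snap('scene','t0');go([.531,-.161,.24],-69.5)"
```

```text
shift mm [-444.73  128.68   11.68] turn 56.52 | tilt mrad [18.1 -0.7] yang -12.98 pos [0.5053 0.3013 0.2509] J1,6 [ 23.2 126.2]
shift mm [-444.13  129.53    8.94] turn 56.51 | tilt mrad [14.6 -2.1] yang -12.99 pos [0.5045 0.3009 0.2476] J1,6 [ 23.2 126.2]
shift mm [-443.39  130.54    6.88] turn 56.51 | tilt mrad [10.6 -3.9] yang -12.99 pos [0.5034 0.3004 0.2448] J1,6 [ 23.2 126.2]
```

```bash
python3 -m crank '[-33,10,0,4, -66,20,0,8, -99,30,0,13, -132,40,0,18, -166,50,0,23, -200,60,0,28, -234,70,0,33, -268,80,0,37]' -1 40; python3 -c "
from h import *
stat()
go([.531,-.161,.235],-69.5)"
```

```text
time_s: 21.83
eef_pos: [0.5194, 0.0198, 0.2433]
tool_rot: [0.94, 0.34, 0.002, 0.003]
contact_force: [0.9, -0.4, -0.6]
gripper_width: 0.603
21.83 [0.5194 0.0198 0.2433] F [ 0.89 -0.36 -0.56] w 0.603
shift mm [-106.77  146.3     8.93] turn 19.28 | tilt mrad [ 5.7 -3.4] yang -50.22 pos [0.5194 0.0198 0.2433] J1,6 [ -6.6 133.6]
```

```bash
python3 -m crank '[-20,28,0,4, -41,56,0,9, -62,85,0,14, -82,113,0,19, -100,137,0,19.3, -106.8,146.3,10,19.3, -106.8,146.3,20,19.3, -106.8,146.3,25,19.3]' -1 40; python3 -c "
from h import *
stat();snap('side','q0')
snap('side','q1');go([.531,-.161,.185],-69.5)
a=cv2.imread('pics/q1.png')[40:110,310:390];cv2.imwrite('pics/zq1.png',cv2.resize(a,None,fx=8,fy=8,interpolation=cv2.INTER_CUBIC))
"
```

```text
time_s: 22.5
eef_pos: [0.5292, -0.1604, 0.2151]
tool_rot: [0.984, 0.177, 0.0, 0.0]
contact_force: [-0.9, 0.3, 0.0]
gripper_width: 0.606
22.5 [ 0.5292 -0.1604  0.2151] F [-0.88  0.27  0.05] w 0.606
shift mm [ 0.86  2.27 31.12] turn 0.05 | tilt mrad [ 0.8 -0.6] yang -69.45 pos [ 0.5294 -0.1592  0.2161] J1,6 [-25.  134.4]
```

View pics/zq1.png

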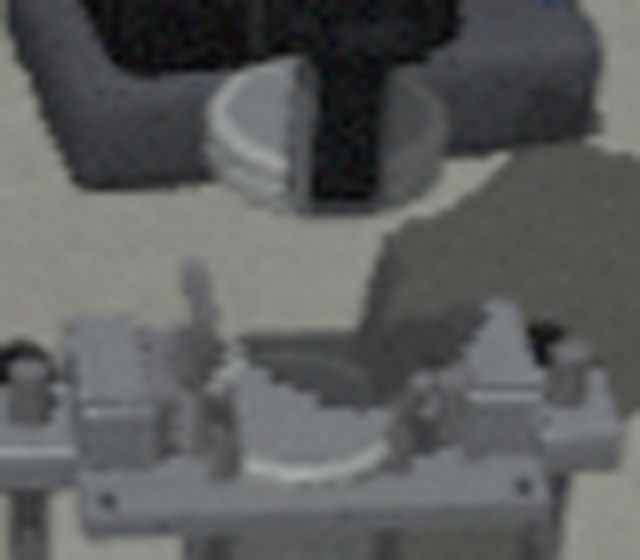

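The second cassette hangs level over the head. I'm lowering it to just above the rods and then into the flare.

```bash
python3 -m crank '[0.5,1,8,0, 0.9,2.2,17,0, 0.9,2.2,25,0, 0.9,2.2,31,0, 0.9,2.2,34,0, 0.9,2.2,34,0, 0.9,2.2,34,0, 0.9,2.2,34,0]' -1 40; python3 -c "
from h import *
stat();go([.531,-.161,.17],-69.5)"
```

```text
time_s: 23.27
eef_pos: [0.5313, -0.161, 0.1826]
tool_rot: [0.984, 0.178, 0.001, 0.001]
contact_force: [-0.8, 0.1, -0.5]
gripper_width: 0.608
23.27 [ 0.5313 -0.161   0.1826] F [-0.76  0.12 -0.55] w 0.608
shift mm [-0.27 -0.16 12.55] turn 0.05 | tilt mrad [ 1.5 -0.9] yang -69.45 pos [ 0.5313 -0.161   0.1826] J1,6 [-25.1 134.3]
```

```bash
python3 -m crank '[0,0,2,0, 0,0,4,0, 0,0,6,0, 0,0,8,0, 0,0,10,0, 0,0,12,0, 0,0,12,0]' -1 40; python3 -m crank '[0,0,1,0, 0,0,2.5,0, 0,0,4,0, 0,0,5.5,0, 0,0,7,0, 0,0,7,0]' -1 40;  python3 -m crank '[0,0,1,0, 0,0,2,0, 0,0,3,0, 0,0,4,0, 0,0,4,0]' -1 40
```

```text
time_s: 23.85
eef_pos: [0.531, -0.1609, 0.17]
tool_rot: [0.984, 0.178, 0.0, 0.0]
contact_force: [-0.7, -0.4, -0.9]
gripper_width: 0.609
time_s: 24.35
eef_pos: [0.5309, -0.1609, 0.1626]
tool_rot: [0.984, 0.178, 0.0, 0.0]
contact_force: [-0.1, 0.4, -0.2]
gripper_width: 0.604
time_s: 24.77
eef_pos: [0.5307, -0.1609, 0.1584]
tool_rot: [0.984, 0.178, -0.0, 0.0]
contact_force: [-0.6, -0.5, -0.5]
gripper_width: 0.602
```

```bash
python3 -m crank '[0,0,1,0, 0,0,2,0, 0,0,2,0]' -1 40; python3 -m crank '[0,0,0.5,0, 0,0,1,0, 0,0,1,0]' -1 40; python3 -c "
from h import *
snap('side','q2')
a=cv2.imread('pics/q2.png')[40:110,310:390];cv2.imwrite('pics/zq2.png',cv2.resize(a,None,fx=8,fy=8,interpolation=cv2.INTER_CUBIC))"
```

```text
time_s: 25.02
eef_pos: [0.531, -0.1613, 0.1567]
tool_rot: [0.984, 0.178, 0.0, 0.001]
contact_force: [-1.2, -1.3, 2.5]
gripper_width: 0.614
time_s: 25.27
eef_pos: [0.5313, -0.1615, 0.1562]
tool_rot: [0.984, 0.178, 0.001, 0.001]
contact_force: [-1.9, -1.0, 5.2]
gripper_width: 0.608
```

View pics/zq2.png

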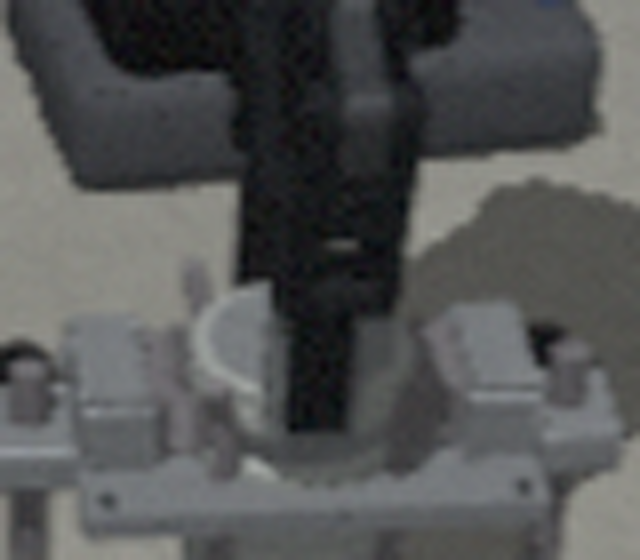

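It's seated on the catches with 5 N of contact and level. I'm releasing, lifting and closing.

```bash
python3 -m crank '[0,0,0,0, 0,0,0,0, 0,0,0,0, 0,0,0,0]' 0.5 40;  python3 -m crank '[0,0,-5,0, 0,0,-15,0, 0,0,-30,0, 0,0,-42,0, 0,0,-50,0, 0,0,-50,0]' 0.5 40; python3 -c "
from h import *
snap('side','q3');snap('side','q3');snap('wrist','q3w');stat();go([.5297,-.1614,.18],-69.5)
a=cv2.imread('pics/q3.png')[40:110,310:390];cv2.imwrite('pics/zq3.png',cv2.resize(a,None,fx=8,fy=8,interpolation=cv2.INTER_CUBIC))"
```

```text
time_s: 25.65
eef_pos: [0.5311, -0.1613, 0.1557]
tool_rot: [0.984, 0.178, 0.0, 0.001]
contact_force: [-0.4, 1.0, 1.0]
gripper_width: 0.753
time_s: 26.15
eef_pos: [0.5322, -0.1617, 0.2084]
tool_rot: [0.984, 0.178, 0.002, 0.002]
contact_force: [1.3, 0.2, 0.2]
gripper_width: 0.751
26.3 [ 0.5308 -0.1611  0.2055] F [ 0.48 -0.04  0.43] w 0.745
shift mm [-1.17 -0.13 25.47] turn 0.04 | tilt mrad [ 0.5 -1. ] yang -69.46 pos [ 0.5308 -0.1611  0.2055] J1,6 [-25.1 134.3]
```

View pics/zq3.png

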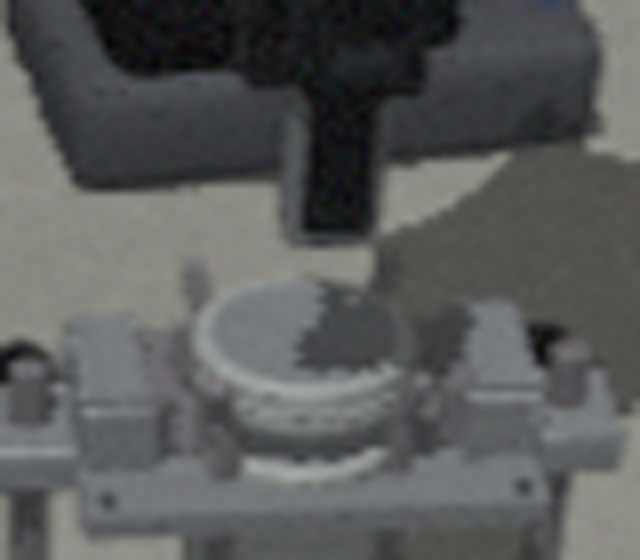

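View pics/q3w.png

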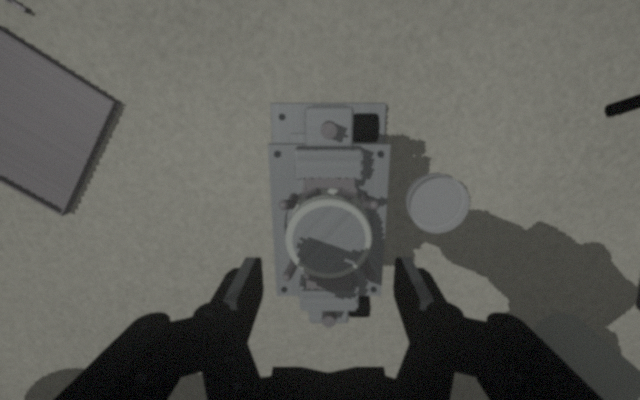

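Both views show the cassette level between the rods: (303,350) in the side crop and (329,237) in the wrist view. I'm closing and approaching.

```bash
python3 -m crank '[0,0,0,0, -1,0,0,0, -1.2,0,0,0, -1.2,0,0,0, -1.2,0,0,0]' -1 40; python3 -c "
from h import *
go([.5297,-.1614,.1735],-69.5)"
```

```text
time_s: 26.72
eef_pos: [0.5296, -0.1615, 0.2052]
tool_rot: [0.984, 0.178, -0.0, 0.0]
contact_force: [-0.2, -0.1, 0.3]
gripper_width: 0.033
shift mm [ 0.17 -0.06 31.68] turn 0.04 | tilt mrad [ 0.  -0.8] yang -69.46 pos [ 0.5296 -0.1615  0.2052] J1,6 [-25.2 134.2]
```

```bash
python3 -m crank '[0,0,8,0, 0,0,17,0, 0,0,25,0, 0,0,30,0, 0,0,32,0, 0,0,32,0]' -1 40; python3 -m crank '[0,0,1,0, 0,0,2,0, 0,0,3,0, 0,0,4,0, 0,0,5,0, 0,0,6,0]' -1 40; python3 -m crank '[0,0,1,0, 0,0,2,0, 0,0,3,0, 0,0,4,0, 0,0,5,0]' -1 40
```

```text
time_s: 27.22
eef_pos: [0.529, -0.1612, 0.1721]
tool_rot: [0.984, 0.178, -0.001, -0.0]
contact_force: [-0.2, -0.0, -0.8]
gripper_width: 0.002
time_s: 27.72
eef_pos: [0.5295, -0.1614, 0.1672]
tool_rot: [0.984, 0.178, -0.0, 0.0]
contact_force: [-0.8, 0.8, 6.8]
gripper_width: -0.003
time_s: 28.13
eef_pos: [0.5302, -0.1614, 0.1635]
tool_rot: [0.984, 0.178, 0.001, 0.001]
contact_force: [-1.4, 2.0, 8.8]
gripper_width: -0.001
```

```bash
python3 -m crank '[0,0,1,0, 0,0,2,0, 0,0,3,0, 0,0,4,0]' -1 40; python3 -m crank '[0,0,1,0, 0,0,2,0, 0,0,3,0, 0,0,4,0]' -1 40; python3 -m crank '[0,0,1,0, 0,0,2,0, 0,0,3,0]' -1 40; python3 -c "
from h import *
snap('side','q4')
a=cv2.imread('pics/q4.png')[40:110,310:390];cv2.imwrite('pics/zq4.png',cv2.resize(a,None,fx=8,fy=8,interpolation=cv2.INTER_CUBIC))"
```

```text
time_s: 28.47
eef_pos: [0.5308, -0.1614, 0.1608]
tool_rot: [0.984, 0.179, 0.002, 0.001]
contact_force: [-1.0, 3.0, 9.7]
gripper_width: -0.002
time_s: 28.8
eef_pos: [0.5312, -0.1613, 0.1574]
tool_rot: [0.984, 0.179, 0.003, 0.001]
contact_force: [-1.4, 1.3, 7.3]
gripper_width: 0.003
time_s: 29.05
eef_pos: [0.5312, -0.1613, 0.155]
tool_rot: [0.984, 0.179, 0.003, 0.001]
contact_force: [-1.8, 1.0, 7.2]
gripper_width: 0.0
```

View pics/zq4.png

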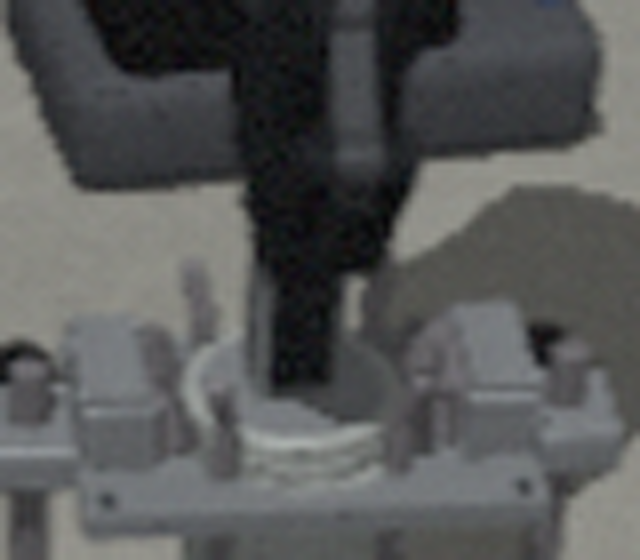

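```bash
python3 -m crank '[0,0,1,0, 0,0,2,0, 0,0,3,0, 0,0,4,0]' -1 40; python3 -m crank '[0,0,1,0, 0,0,2,0]' -1 40;  python3 -m crank '[0,0,0.8,0, 0,0,1.5,0]' -1 40
```

```text
time_s: 29.43
eef_pos: [0.5312, -0.1613, 0.1514]
tool_rot: [0.984, 0.179, 0.003, 0.002]
contact_force: [-2.0, 0.4, 7.4]
gripper_width: 0.001
time_s: 29.6
eef_pos: [0.5313, -0.1613, 0.1501]
tool_rot: [0.984, 0.179, 0.003, 0.002]
contact_force: [-2.4, 1.5, 8.5]
gripper_width: 0.003
time_s: 29.77
eef_pos: [0.5313, -0.1613, 0.1492]
tool_rot: [0.984, 0.179, 0.003, 0.002]
contact_force: [-2.9, 0.5, 8.1]
gripper_width: 0.001
```

```bash
python3 -m crank '[0,0,0.8,0, 0,0,1.5,0]' -1 40;  python3 -m crank '[0,0,0.8,0, 0,0,1.5,0]' -1 40;  python3 -m crank '[0,0,0.8,0, 0,0,0.8,0]' -1 40
```

```text
time_s: 29.93
eef_pos: [0.5313, -0.1613, 0.1485]
tool_rot: [0.984, 0.179, 0.004, 0.002]
contact_force: [-3.3, 2.3, 7.8]
gripper_width: -0.002
time_s: 30.1
eef_pos: [0.5313, -0.1613, 0.1477]
tool_rot: [0.984, 0.179, 0.004, 0.002]
contact_force: [-2.6, 1.5, 8.3]
gripper_width: -0.002
time_s: 30.27
eef_pos: [0.5313, -0.1614, 0.1474]
tool_rot: [0.984, 0.179, 0.004, 0.003]
contact_force: [-2.8, 0.3, 5.7]
gripper_width: 0.002
```

```bash
python3 -m crank '[0,0,0.8,0, 0,0,0.8,0]' -1 40;  python3 -m crank '[0,0,0.8,0, 0,0,0.8,0]' -1 40
```

```text
time_s: 30.43
eef_pos: [0.5314, -0.1614, 0.1468]
tool_rot: [0.984, 0.179, 0.004, 0.003]
contact_force: [-0.7, 0.6, 5.0]
gripper_width: -0.005
time_s: 30.6
eef_pos: [0.5314, -0.1615, 0.1462]
tool_rot: [0.984, 0.179, 0.004, 0.003]
contact_force: [-1.2, 0.8, 5.4]
gripper_width: -0.003
```

```bash
python3 -m crank '[0,0,0.6,0, 0,0,0.8,0]' -1 40;  python3 -m crank '[0,0,0.6,0, 0,0,0.6,0]' -1 40
```

```text
time_s: 30.77
eef_pos: [0.5315, -0.1615, 0.1456]
tool_rot: [0.984, 0.179, 0.004, 0.003]
contact_force: [-2.1, 1.4, 5.5]
gripper_width: 0.004
time_s: 30.93
eef_pos: [0.5315, -0.1615, 0.1453]
tool_rot: [0.984, 0.179, 0.005, 0.003]
contact_force: [-1.0, 1.5, 5.6]
gripper_width: 0.003
```

```bash
python3 -m crank '[0,0,0.6,0, 0,0,0.6,0]' -1 40;  python3 -m crank '[0,0,0.5,0, 0,0,0.5,0]' -1 40
```

```text
time_s: 31.1
eef_pos: [0.5315, -0.1615, 0.145]
tool_rot: [0.984, 0.179, 0.005, 0.003]
contact_force: [-1.5, 0.8, 6.8]
gripper_width: -0.003
time_s: 31.27
eef_pos: [0.5315, -0.1615, 0.1449]
tool_rot: [0.984, 0.179, 0.005, 0.003]
contact_force: [-2.3, 1.9, 6.4]
gripper_width: 0.002
```

```bash
python3 -m crank '[0,0,0.8,0, 0,0,0.8,0]' -1 40;  python3 -m crank '[0,0,0.8,0, 0,0,0.8,0]' -1 40
```

```text
time_s: 31.43
eef_pos: [0.5315, -0.1615, 0.1446]
tool_rot: [0.984, 0.179, 0.005, 0.003]
contact_force: [-2.2, 1.6, 7.6]
gripper_width: -0.001
time_s: 31.6
eef_pos: [0.5315, -0.1615, 0.1445]
tool_rot: [0.984, 0.179, 0.005, 0.003]
contact_force: [-1.8, 1.7, 8.4]
gripper_width: -0.003
```

```bash
python3 -m crank '[0,0,1,0, 0,0,1.2,0, 0,0,1.2,0]' -1 40;  python3 -m crank '[0,0,1,0, 0,0,1.2,0, 0,0,1.2,0]' -1 40
```

```text
time_s: 31.85
eef_pos: [0.5315, -0.1615, 0.1443]
tool_rot: [0.984, 0.179, 0.005, 0.004]
contact_force: [-3.1, 1.2, 11.3]
gripper_width: 0.002
time_s: 32.1
eef_pos: [0.5316, -0.1615, 0.1443]
tool_rot: [0.984, 0.179, 0.006, 0.004]
contact_force: [-3.4, 0.6, 10.5]
gripper_width: -0.004
```

```bash
python3 -m crank '[0,0,1,0, 0,0,1.6,0, 0,0,1.6,0]' -1 40;  python3 -m crank '[0,0,-1,0, 0,0,-1.5,0, 0,0,-1.5,0]' -1 40; python3 -m crank '[0,0,-1,0, 0,0,-2,0, 0,0,-2,0]' -1 40; python3 -m crank '[0,0,-1,0, 0,0,-2,0, 0,0,-2,0]' -1 40
```

```text
time_s: 32.35
eef_pos: [0.5316, -0.1615, 0.144]
tool_rot: [0.984, 0.179, 0.006, 0.004]
contact_force: [-3.6, 2.3, 13.2]
gripper_width: -0.001
time_s: 32.6
eef_pos: [0.5315, -0.1615, 0.146]
tool_rot: [0.984, 0.179, 0.006, 0.004]
contact_force: [-1.8, 0.9, 6.0]
gripper_width: 0.002
time_s: 32.85
eef_pos: [0.5314, -0.1615, 0.1477]
tool_rot: [0.984, 0.179, 0.006, 0.004]
contact_force: [-0.1, 0.1, 0.0]
gripper_width: -0.004
time_s: 33.1
eef_pos: [0.5314, -0.1615, 0.1495]
tool_rot: [0.984, 0.179, 0.006, 0.004]
contact_force: [1.1, 0.8, -1.0]
gripper_width: -0.001
```

I stopped at 13.2 N against the buffer. On backing off, contact was lost again by 0.1477, as with the first one. I'm retreating and checking.

```bash
python3 -m crank '[0,0,-10,0, 0,0,-30,0, 0,0,-60,0, 0,0,-95,0, 0,0,-105,0, 0,0,-105,0]' -1 40; python3 -m crank '[0,0,0,0, -20,0,0,0, -50,0,0,0, -80,0,0,0, -80,0,0,0, -80,0,0,0]' -1 40; python3 -c "
from h import *
snap('side','e1');snap('wrist','e1w');snap('scene','e1c');stat()
for z in (.147,): print(proj('e1w',[.5298,-.161,z]))
a=cv2.imread('pics/e1.png')[40:160,300:400];cv2.imwrite('pics/ze1.png',cv2.resize(a,None,fx=5,fy=5,interpolation=cv2.INTER_CUBIC))"
```

```text
time_s: 33.6
eef_pos: [0.5319, -0.1617, 0.259]
tool_rot: [0.984, 0.179, 0.009, 0.006]
contact_force: [0.2, 0.2, -1.3]
gripper_width: 0.001
time_s: 34.1
eef_pos: [0.4554, -0.1898, 0.2566]
tool_rot: [0.984, 0.178, 0.008, 0.006]
contact_force: [0.6, -0.0, 0.5]
gripper_width: -0.001
34.25 [ 0.4574 -0.1897  0.2571] F [ 1.12 -0.06 -0.37] w -0.005
[325.25125958 105.01597889]
```

View pics/ze1.png

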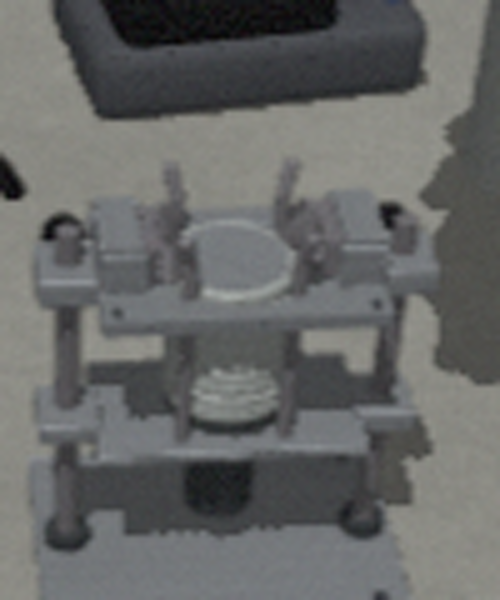

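View pics/e1w.png

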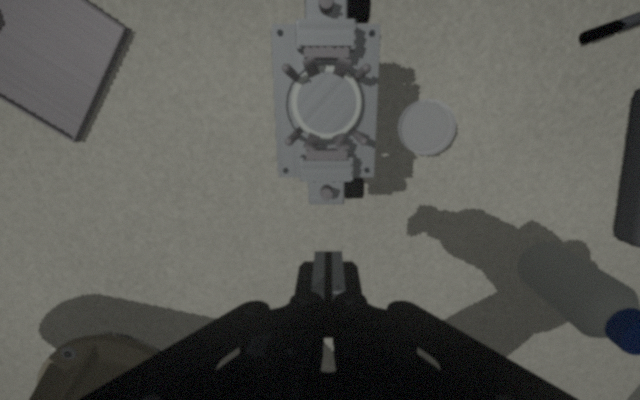

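View pics/e1c.png

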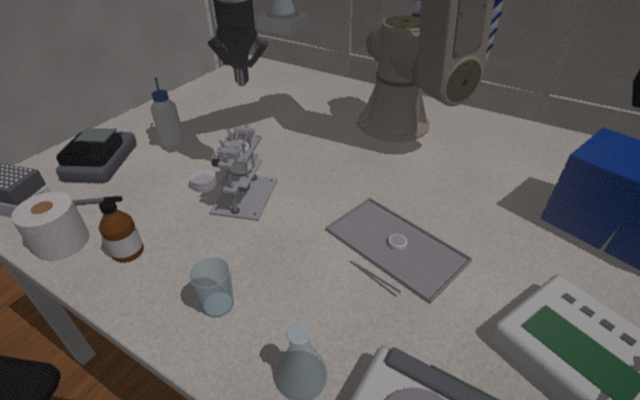

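The side view shows the top cassette flush under the catches at crop (243,260) and the column visibly lowered below the plate (235,395). In the wrist view the disc is at (327,103), level and between the rods. In the scene view only the small cassette is left in the tray, still at (398,242), and nothing else has moved. The robot is clear, so I'm handing the job in.

```bash
python3 -c "
from h import *
stat();bot.job_done();print('done')"
```

```text
34.25 [ 0.4574 -0.1897  0.2571] F [ 1.12 -0.06 -0.37] w -0.005
the job is handed in; nothing more can be done
done
```

Both large cassettes are in the magazine, and I handed the job in at 34.3 s. No verdict was reported. I set each one level between the rods, released it, and pressed it down with closed fingers.

**Pressing:**
- **First cassette:** the readings at the end of each move stayed below 8 N, and I pressed about 1.5 mm past the first sign that it was down.
- **Second cassette:** I pressed in small steps until the buffer pushed back, and stopped at 13.2 N, which was the highest reading.

**Last checks:**
- After each press, contact was lost on backing off at about z = 0.147 m. That matches the height of the catches, so both cassettes stay down by themselves.
- The last pictures show the top cassette flush and level under both catches, and the column lowered.
- The small cassette is unmoved in the tray. In the last scene view nothing else looks moved, and the robot is clear of everything.

**What disagreed:** the wrist and side cameras differed by about 2 mm on the magazine's axis and on the first cassette's position in the gripper. I took a value in between, and the flared rods took up the rest with only 1–2 N of side force. Image estimates put the catches at about 0.145 m, while touch gave about 0.147 m. I had no direct reading of the column joint.

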